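Load the probe reader from the slotted bin

TASK

Pull the grey blanking plugs out of the reader and put them in the white tray, then draw each probe in the clear bin out through its narrow slot, tilting it so that it clears the sill, and push its pin fully home in a well of the reader, one probe to a well. When all the probes there are have been plugged in and all the plugs are in the tray, throw the start lever right over to the back; leave the yellow-capped vial and the dish in front of the microscope where they stand.

Things in the scene. Friction and masses are not known exactly. Their poses are not given: they have to be found in the camera images.
- probe_bin: Fixed roofed bin of clear acrylic with a white front, 180 wide (y) x 101 deep (x) x 64 mm high; origin under it, z up; its slotted front, the plane x = -56 mm, looks along its own -x; inside, the back wall is at x = +40 mm and the floor 4 mm thick; walls 5, roof 4 mm. Each probe kept here leans about 24 degrees: pin end on the floor, shaft on the sill, handle outside and higher.
- slot_1 (a point): Middle of a slot's lower edge (sill) at the bin's front face (bin frame x = -56, y = -55, z = 38 mm). The upright slot is 14 mm wide and reaches from this sill up to z = 60 mm; it may be empty.
- slot_2 (a point): Middle of a slot's lower edge (sill) at the bin's front face (bin frame x = -56, y = 0, z = 38 mm). The upright slot is 14 mm wide and reaches from this sill up to z = 60 mm; it may be empty.
- slot_3 (a point): Middle of a slot's lower edge (sill) at the bin's front face (bin frame x = -56, y = 55, z = 38 mm). The upright slot is 14 mm wide and reaches from this sill up to z = 60 mm; it may be empty.
- probe_1: Loose cordless test probe, 165 mm long, 60 g; origin at the end of its pin, own +x along the probe from handle to pin. x = -165 to -105 mm: black square handle, 16 x 16 mm; -105 to -45: 10 mm round steel shaft; -45 to 0: 6 mm round pin, tapered end; the step at -45 stops at the reader's front. Mass centre at x = -74 mm. May be absent; all alike, any roll about its length will do.
- probe_1_handle (a point): Centre of this probe's handle, 135 mm from the pin's end.
- probe_2: Loose cordless test probe, 165 mm long, 60 g; origin at the end of its pin, own +x along the probe from handle to pin. x = -165 to -105 mm: black square handle, 16 x 16 mm; -105 to -45: 10 mm round steel shaft; -45 to 0: 6 mm round pin, tapered end; the step at -45 stops at the reader's front. Mass centre at x = -74 mm. May be absent; all alike, any roll about its length will do.
- probe_2_handle (a point): Centre of this probe's handle, 135 mm from the pin's end.
- probe_3: Loose cordless test probe, 165 mm long, 60 g; origin at the end of its pin, own +x along the probe from handle to pin. x = -165 to -105 mm: black square handle, 16 x 16 mm; -105 to -45: 10 mm round steel shaft; -45 to 0: 6 mm round pin, tapered end; the step at -45 stops at the reader's front. Mass centre at x = -74 mm. May be absent; all alike, any roll about its length will do.
- probe_3_handle (a point): Centre of this probe's handle, 135 mm from the pin's end.
- reader: Fixed probe reader, 148 mm wide (y), 82 mm deep, 74 mm high, with an aluminium front block; origin at its underside, z up, its front face is the plane x = -35 mm and looks along its own -x. Behind its back (x = +47 mm), at y = -40 mm, stands a 50 mm high pedestal with the start lever.
- well_1 (a point): Mouth centre of a square well, 8.5 x 8.5 mm, in the reader's front face (reader frame x = -35, y = -46, z = +45 mm). The well is 50 mm deep and runs level along the reader's own +x; axes as the reader's. A probe is home when its pin's 45 mm are in.
- well_2 (a point): Mouth centre of a square well, 8.5 x 8.5 mm, in the reader's front face (reader frame x = -35, y = 0, z = +45 mm). The well is 50 mm deep and runs level along the reader's own +x; axes as the reader's. A probe is home when its pin's 45 mm are in.
- well_3 (a point): Mouth centre of a square well, 8.5 x 8.5 mm, in the reader's front face (reader frame x = -35, y = 46, z = +45 mm). The well is 50 mm deep and runs level along the reader's own +x; axes as the reader's. A probe is home when its pin's 45 mm are in.
- plug_1: Loose grey blanking plug, 52 mm long, 25 g; origin at the centre of its square head (24 long x 16 x 16 mm), own +x along it towards the 7.5 mm round shank, 28 mm long from x = 12 to 40 mm. At the start it is stuck loosely in a well of the reader, head outside with a gap of about 3 mm; it pulls straight out.
- plug_2: Loose grey blanking plug, 52 mm long, 25 g; origin at the centre of its square head (24 long x 16 x 16 mm), own +x along it towards the 7.5 mm round shank, 28 mm long from x = 12 to 40 mm. At the start it is stuck loosely in a well of the reader, head outside with a gap of about 3 mm; it pulls straight out.
- plug_3: Loose grey blanking plug, 52 mm long, 25 g; origin at the centre of its square head (24 long x 16 x 16 mm), own +x along it towards the 7.5 mm round shank, 28 mm long from x = 12 to 40 mm. At the start it is stuck loosely in a well of the reader, head outside with a gap of about 3 mm; it pulls straight out.
- plug_tray: Fixed shallow white tray, 80 (x) x 116 (y) x 18 mm high, walls and floor 4 mm thick; origin under its centre, z up.
- start_lever (a joint): Start lever on the pedestal behind the reader, rad: 0 leans to the front (reader -x), about 1.0 thrown to the back (reader +x); stays where left.
- start_lever_tip (a point): Centre of the 26 mm ball at the start lever's end, 50 mm from its pivot, about 116 mm above the table; the pivot axis is along the reader's y.
- vial: Bystander: small vial with a yellow cap, 28 x 28 x 46 mm, origin under its centre.
- dish: Bystander: round clear covered dish with pink contents, 52 mm across, 14 mm high, origin under its centre. Behind it stands the microscope, a fixed obstacle up to 0.45 m high: base from world x = 0.57, y = -0.26 to 0.09, focus knob from x = 0.585, column and head from x = 0.64; keep nearer the robot when passing it.

How it is judged (in metres and radians):
On the way, in this order (a step that is already met when the one before it is completed fails the run):
1. every plug is in the tray and every probe present is home in a well of the reader (((x of probe_1 in the frame of well_1 above 0.041 m and distance between probe_1 and well_1 below 0.049 m and angle between the x axis of probe_1 and the x axis of well_1, either way round below 0.12 rad) or (x of probe_1 in the frame of well_2 above 0.041 m and distance between probe_1 and well_2 below 0.049 m and angle between the x axis of probe_1 and the x axis of well_2, either way round below 0.12 rad) or (x of probe_1 in the frame of well_3 above 0.041 m and distance between probe_1 and well_3 below 0.049 m and angle between the x axis of probe_1 and the x axis of well_3, either way round below 0.12 rad)) and ((x of probe_2 in the frame of well_1 above 0.041 m and distance between probe_2 and well_1 below 0.049 m and angle between the x axis of probe_2 and the x axis of well_1, either way round below 0.12 rad) or (x of probe_2 in the frame of well_2 above 0.041 m and distance between probe_2 and well_2 below 0.049 m and angle between the x axis of probe_2 and the x axis of well_2, either way round below 0.12 rad) or (x of probe_2 in the frame of well_3 above 0.041 m and distance between probe_2 and well_3 below 0.049 m and angle between the x axis of probe_2 and the x axis of well_3, either way round below 0.12 rad)) and ((x of probe_3 in the frame of well_1 above 0.041 m and distance between probe_3 and well_1 below 0.049 m and angle between the x axis of probe_3 and the x axis of well_1, either way round below 0.12 rad) or (x of probe_3 in the frame of well_2 above 0.041 m and distance between probe_3 and well_2 below 0.049 m and angle between the x axis of probe_3 and the x axis of well_2, either way round below 0.12 rad) or (x of probe_3 in the frame of well_3 above 0.041 m and distance between probe_3 and well_3 below 0.049 m and angle between the x axis of probe_3 and the x axis of well_3, either way round below 0.12 rad)) and x of plug_1 in the frame of plug_tray between -0.042 and 0.042 m and y of plug_1 in the frame of plug_tray between -0.06 and 0.06 m and height (world z) of each of plug_1, plug_2, plug_3 below 0.045 m and x of plug_2 in the frame of plug_tray between -0.042 and 0.042 m and y of plug_2 in the frame of plug_tray between -0.06 and 0.06 m and x of plug_3 in the frame of plug_tray between -0.042 and 0.042 m and y of plug_3 in the frame of plug_tray between -0.06 and 0.06 m), for 0.2 s.
2. the start lever is thrown to the back (value of joint start_lever above 0.8 rad), for 0.2 s.
At the end, for the whole second after the job is handed in: Every plug lies within the tray, every probe present has at least 41 of its pin's 45 mm in a well, in line within 0.12 rad, plugs and probes released and at rest, and the start lever is thrown over (over 0.8 rad) (all of step 1 and value of joint start_lever above 0.8 rad and linear speed of each of plug_1, plug_2, plug_3, probe_1, probe_2, probe_3 below 0.02 m/s); the robot touches nothing.
It fails at once if the vial is moved more than 3 cm or knocked over (distance of vial from where it was at the start of the episode above 0.03 m or angle between vial's own z axis and vertical above 0.5 rad).
It fails at once if the dish is moved more than 3 cm or knocked over (distance of dish from where it was at the start of the episode above 0.03 m or angle between dish's own z axis and vertical above 0.5 rad).
Of probe_1, probe_2, probe_3 only 2 to 3 are there at a start; the rules pass over those that are not, and their reading is None.
At some moment in a run one of probe_1, probe_2, probe_3 may be knocked a few centimetres aside while the robot is not near it.
Once in a run the grip may slacken for a moment while it holds something.
It also fails if it takes over 210 s, if anything falls off the work surface, if the arm or the gripper's body presses on something with over 40 N, if the wrist force passes 120 N, or if a joint passes its speed limit or range.

ROBOT

A 6-joint arm with a two-finger parallel gripper is mounted at the origin on a cart in front of the work surface, level with it; the furniture and walls round the work are solid. World frame = base frame: x ahead of the robot, y to its left, z up, the work surface at z = 0. Lengths are in mm, angles in rad, forces in N, time in s.
With the tool pointing down it reaches from about 225 to 875 mm from the base axis. Payload 3.4 kg.
Tool frame: the origin (TCP) lies at the very end of the fingers, on their centre line; the grasp point (between the pads) lies 19 mm behind it; z points along the fingers, y is the line along which they close (so a half turn about z gives the same grasp; the last joint's range is limited). The gripper opens to 85 mm and grips with 20 to 120 N. Pads are 22 mm wide; open, the fingers measure 114 mm over their backs; the gripper's body (76 mm by 85 mm) begins 54 mm behind the grasp point. The pads swing forward as they close: fully open they stand 13 mm farther back than shut.
Start: joints at [1.027, 0.276, 1.505, -0, 1.361, -0.121], TCP at [235.952, 524.395, 231.328] pointing down, gripper open.
Joint ranges: [-2.89, 2.89], [-0.75, 2.08], [0.22, 2.7], [-1.18, 4.32], [0.11, 2.71], [-2.7, 2.7]. Speed limits (rad/s): [2.57, 2.57, 3.14, 3.14, 3.14, 3.14].

INTERFACE

Orientations are given as a rotation vector (axis times angle).
In Python, from rig import bot, camrig, status gives the robot as it stands (bot), with the cameras (camrig) and the readings (status).
- The arm moves only by the shell command python3 drive.py 'ROWS'. ROWS is a JSON list of rows, 1 to 5 of them, each of 7 numbers: dx, dy, dz in mm, then a rotation vector rx, ry, rz in rad, then the finger opening in mm; each row is the pose to reach, as a shift and turn from the pose commanded when the command began, along the tool's axes at that moment; what a row does not reach only later rows make up. A row lasts 1/12 s, in which the tool goes at most 41.7 mm and 0.125 rad, less where a joint would pass 70% of its speed; a pose out of reach is approached as far as the arm can. The fingers move at their own pace and stop on an object; the grip force is fixed at half the most. Time passes only in rows, so rows that do not move let the fingers close. It prints the time, the measured TCP pose, the force, the opening and the grip force at its end.
- status.get_obs(): the state, without advancing time (a new reading comes with each control period).
- camrig.grab_frame(name): name is "scene" or "side" or "wrist"; returns a dict with "image" (420x560x3 uint8, red, green, blue), "mtx" (3x3 intrinsics, pixels), "k1" (the pictures are not rectified: a ray, as slopes to the right and down, at radius r is drawn at 1 + k1 r^2 times it, then the intrinsics apply), "cam_to_world" (4x4, takes a point from camera to world coordinates); the wrist camera has in their place "mount" (4x4, takes a point from camera to tool coordinates, whose origin is the TCP and whose axes are the flange's). Camera axes: x right, y up, looking along -z (the intrinsics and any distortion apply to the point x, -y, -z); pixel columns grow to the right and rows downward; lengths in mm; the calibration is good to about 2 mm. A picture is of the moment at which its call begins: read the wrist's pose just before it. There is no depth.
- bot.close_job(): hands the job in; it is judged then, once.
The state is a dict: "time_s": time; "joints": joint angles; "joint_vel": joint speeds; "joint_torque": joint torques, N m; "tcp_pos": TCP position; "eef_rot": TCP orientation; "contact_force": force on the tool from outside, world axes, zero at the start; "moment": the same for the moment, N m; "gripper_width": finger opening in mm; "grip_force": force on a finger pad.
Only numpy, scipy, OpenCV 4.12 (cv2) and the standard library are available. Lean on these libraries where they do the work, as an engineer would, in place of code of your own. Each camera call takes 0.05 s, during which the arm holds its last target. There are 200 camera calls.

## Working session

There is one attempt and no reset: what is moved stays moved. The work goes in short steps, Python scripts to look and compute and a shell command to move; the robot and the scene stay as the last step left them, time stands still between calls to the robot, and variables do not carry over. Pictures are saved under pics/ and viewed, at most 14 in all, crops included, and the job is handed in when it is done.

```bash
ls; mkdir -p pics; cat > h.py <<'E'
from rig import bot, camrig, status
import numpy as np, cv2, json
from scipy.spatial.transform import Rotation as R
E
python3 - <<'E'
from h import *
print(status.get_obs())
for n in ("scene","side"):
    f=camrig.grab_frame(n); cv2.imwrite(f"pics/{n}0.png",cv2.resize(f["image"][:,:,::-1],(800,600),interpolation=cv2.INTER_CUBIC))
    np.savez(n+"_cal",**{k:f[k] for k in("mtx","k1","cam_to_world")},image=f["image"]); print(n,f["mtx"],f["k1"],f["cam_to_world"])
f=camrig.grab_frame("wrist");print(f["mtx"],f["k1"],f["mount"])
E
```

```text
drive.py
pics
rig.py
{'time_s': 0.0, 'joints': array([ 1.02700415e+00,  2.76573635e-01,  1.50616884e+00,  1.44321865e-05,
        1.36072116e+00, -1.20988712e-01]), 'joint_vel': array([ 0.0019525 ,  0.00063175, -0.00015055,  0.00038279, -0.00027508,
       -0.00144209]), 'joint_torque': array([-4.10033399e-04, -4.16776621e+01, -2.45798492e+01, -1.03509860e-04,
        1.10640083e-02, -1.77898426e-05]), 'tcp_pos': array([235.63776926, 523.89014299, 230.43768673]), 'eef_rot': array([-6.59075849e-01, -3.07104158e+00,  2.77029034e-03]), 'contact_force': array([ 0.15821027, -0.17968461, -0.54502163]), 'moment': array([ 0.00494787, -0.05190115, -0.02216902]), 'grip_force': 0.0, 'gripper_width': 85.59310655976506}
scene [[433.49603085   0.         274.1412565 ]
 [  0.         433.49603085 206.78497878]
 [  0.           0.           1.        ]] 0.04563914574841551 [[ 8.85778346e-01  2.49437972e-01 -3.91378870e-01  7.38571226e+01]
 [-4.63671230e-01  4.39019603e-01 -7.69591306e-01 -1.06283455e+03]
 [-2.01422981e-02  8.63158436e-01  5.04531269e-01  6.94969113e+02]
 [ 0.00000000e+00  0.00000000
[... 177 characters left out ...]
80553199397854 [[ 9.15863444e-01  1.46915570e-01 -3.73644171e-01  2.35157729e+02]
 [-4.01261985e-01  3.66302410e-01 -8.39530443e-01 -8.98179534e+02]
 [ 1.35266663e-02  9.18824445e-01  3.94434620e-01  4.37828496e+02]
 [ 0.00000000e+00  0.00000000e+00  0.00000000e+00  1.00000000e+00]]
[[304.60700123   0.         282.51087843]
 [  0.         304.60700123 207.12306529]
 [  0.           0.           1.        ]] -0.06173226853388682 [[ 8.59609810e-04  9.54293482e-01  2.98869890e-01  7.62352982e+01]
 [ 9.99999564e-01 -7.11079408e-04 -6.05718397e-04 -2.26716987e-01]
 [-3.65512894e-04  2.98870280e-01 -9.54293677e-01 -1.42071323e+02]
 [ 0.00000000e+00  0.00000000e+00  0.00000000e+00  1.00000000e+00]]
```

View pics/scene0.png

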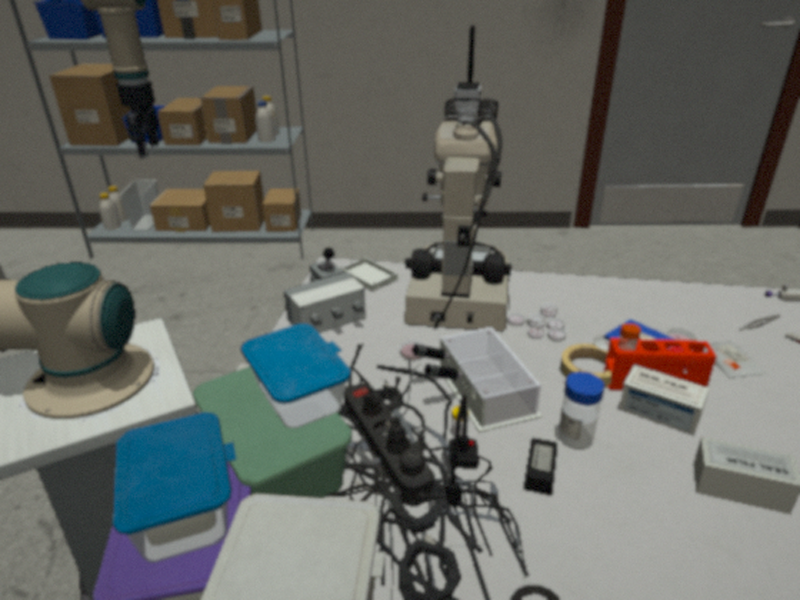

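View pics/side0.png

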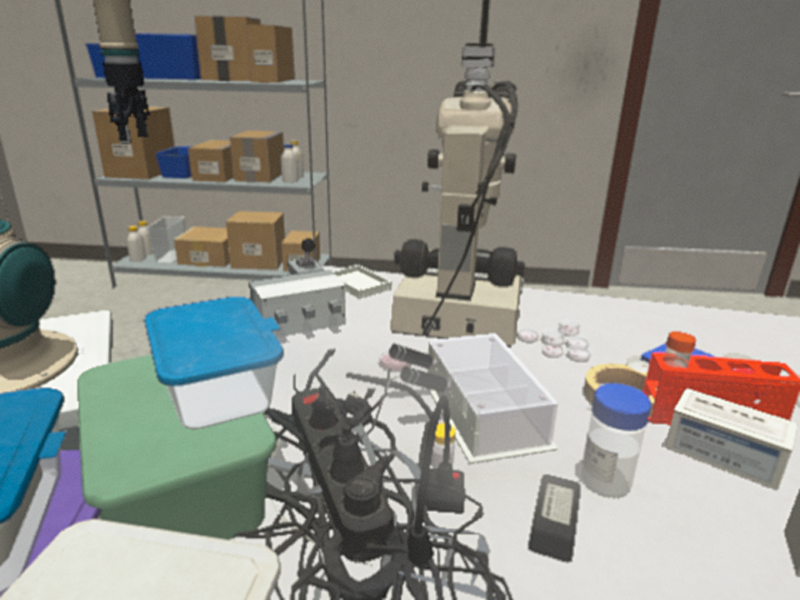

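The scene and side views show the reader at left (scene 325,300) with three plugs, the lever and tray behind it. The bin is at (490,375) with two handles at its slots, the vial's yellow cap at (457,411), and the dish at (408,351). Next: enlarged crops.

```bash
python3 - <<'E'
from h import *
def crop(n,x,y,w,h,s):
    im=np.load(n+"_cal.npz")["image"][:,:,::-1][y:y+h,x:x+w]
    return cv2.resize(im,(w*s,h*s),interpolation=cv2.INTER_CUBIC)
# reader (scene: 190..290,165..240) ; side 165..285,155..245 
a=crop("scene",190,165,100,75,4); b=crop("side",165,160,100,75,4)
c=crop("scene",270,220,120,90,4)[:300,:400]; c=crop("scene",280,225,100,75,4); d=crop("side",265,230,133,100,3)[:300,:400]
d=cv2.resize(d,(400,300))
cv2.imwrite("pics/c1.png",np.vstack([np.hstack([a,b]),np.hstack([c,d])]))
E
```

```text
(no output)
```

View pics/c1.png

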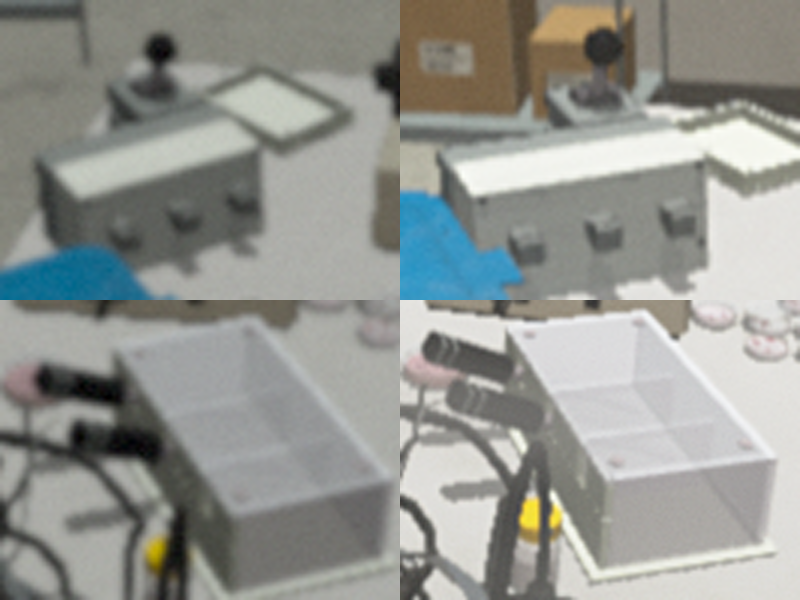

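```bash
cat >> h.py <<'E'
from scipy.optimize import least_squares
def proj(cal,P,c2w=None):
    T=np.linalg.inv(cal["cam_to_world"] if c2w is None else c2w); p=np.c_[P,np.ones(len(P))]@T.T
    s=np.c_[p[:,0],-p[:,1]]/-p[:,2:3]; s=s*(1+cal["k1"]*(s**2).sum(1,keepdims=True))
    K=cal["mtx"]; return np.c_[s[:,0]*K[0,0]+K[0,2],s[:,1]*K[1,1]+K[1,2]]
def tri(obs,x0,zfix=None):
    "obs: list of (cal,c2w,uv)"
    def f(x):
        X=np.r_[x,zfix] if zfix is not None else x
        return np.concatenate([proj(c,X[None],T)[0]-uv for c,T,uv in obs])
    r=least_squares(f,x0); return r.x,np.abs(r.fun).max()
def fit(obs,x0):
    "obs: list of (cal,c2w,local Nx3,uv Nx2); planar pose x,y,yaw"
    def f(q):
        Rz=R.from_euler('z',q[2]).as_matrix()
        return np.concatenate([(proj(c,L@Rz.T+[q[0],q[1],0],T)-uv).ravel() for c,T,L,uv in obs])
    r=least_squares(f,x0,x_scale=[100,100,.3],loss='soft_l1'); return r.x,f(r.x).reshape(-1,2).round(1)
E
python3 - <<'E'
from h import *
S=dict(np.load("scene_cal.npz"));D=dict(np.load("side_cal.npz"))
sr=lambda p:np.array(p)/4+[190,165]; dr=lambda p:np.array(p)/4+[165,160]
sb=lambda p:np.array(p)/4+[280,225]; db=lambda p:np.array(p)/3.0+[265,230]
A=np.array
L=A([[-35,74,74],[-35,-74,74],[-35,-74,0],[47,74,74],[-62,46,45],[-62,0,45],[-62,-46,45]])
q,e=fit([(S,None,L,sr([(62,200),(262,150),(262,232),(40,155),(123,235),(183,215),(240,198)])),
 (D,None,L,dr([(75,197),(307,160),(305,267),(40,150),(127,245),(203,232),(280,218)]))],[280,300,1.3]);print("reader",q,e.tolist())
for nm,M in(("tray a",A([[-40,58,18],[40,58,18],[40,-58,18],[-40,-58,18]])),("tray b",A([[40,58,18],[40,-58,18],[-40,-58,18],[-40,58,18]]))):
  for off in (0,):
    q,e=fit([(S,None,M,sr([(205,92),(260,67),(350,112),(285,150)])),(D,None,M[[1,3]],dr([(342,103),(348,192)]))],[400,450,0.9 if nm[-1]=='a' else .5]);print(nm,q,e.tolist())
L=A([[-56,90,64],[45,90,64],[-56,-90,64],[45,-90,64]])
q,e=fit([(S,None,L,sb([(120,50),(255,18),(237,213),(392,175)])),(D,None,L,db([(108,25),(245,13),(208,178),(375,158)]))],[450,0,0.]);print("bin",q,e.tolist())
T=lambda n,a,b,z=None,x0=(350,100,60):print(n,*tri([(S,None,a),(D,None,b)],x0 if z is None else x0[:2],z))
T("ball",sr((160,47)),dr((203,47)))
T("A end",sb((42,80)),db((30,47)));T("A frt",sb((122,87)),db((110,68)))
T("B end",sb((75,135)),db((55,97)));T("B frt",sb((160,142)),db((140,112)))
T("vial",sb((157,250)),db((141,212)),46);T("dish",sb((25,85)),db((30,70)),14)
E
```

```text
reader [450.34155939 -23.87289901   1.57257932] [[2.0, -1.1], [0.1, -1.6], [1.1, -0.6], [-2.3, -2.5], [0.6, 0.9], [0.8, 1.5], [1.3, 1.6], [-3.6, -1.5], [-0.0, -1.4], [1.0, -0.7], [-1.8, -2.2], [-0.8, 0.8], [-0.1, 0.8], [-0.4, 1.2]]
tray a [6.01594511e+02 8.49026532e+01 2.70486557e-01] [[-3.1, 1.5], [1.3, -0.0], [2.1, 0.1], [0.0, -0.8], [-0.3, 0.7], [-0.4, -3.1]]
tray b [600.80763876  81.13269193   2.20573559] [[-1.6, 9.2], [1.5, 0.5], [0.0, -6.4], [0.4, -0.3], [-0.1, 1.2], [-0.2, -2.5]]
bin [ 6.11253534e+02 -3.74905236e+02 -1.70827384e-01] [[-1.4, -1.5], [0.6, -0.7], [-0.6, 0.6], [1.1, 0.8], [-0.8, -0.2], [0.3, -1.1], [-0.4, 0.7], [1.1, -0.6]]
ball [494.7220009   56.81920649 109.80063972] 0.02892455661447002
A end [ 507.3216361  -295.80060194   70.08840582] 0.13308196075047363
A frt [ 571.24950879 -286.42766015   36.0342047 ] 0.15666111553343853
B end [ 501.48364993 -346.19923376   63.22992431] 0.15372297116925893
B frt [ 550.31557936 -364.01701565   51.54619683] 0.06087551362730892
vial [ 504.66561653 -442.68934093] 2.7068299000428624
dish [ 534.88480999 -230.57078638] 1.3682398669150189
```

The crops show two probes only: handle ends at scene-crop (42,380) and (75,435), in slots 3 and 2, with slot 1 empty. Reader, bin, vial and dish fits are consistent; the tray is uncertain. I'll go over the reader with the wrist camera to refine.

```bash
cat > t.py <<'E'
import sys
from h import *
# usage: t.py x y z xangle_deg pitch_deg [opening]: prints per-command delta in tool axes from measured pose
a=[float(v) for v in sys.argv[1:6]]
def rot(al,p):
    al,p=np.radians([al,p]);x=np.array([np.cos(al)*np.cos(p),np.sin(al)*np.cos(p),-np.sin(p)]);y=np.array([np.sin(al),-np.cos(al),0]);return R.from_matrix(np.c_[x,y,np.cross(x,y)])
o=status.get_obs();P=o["tcp_pos"];Q=R.from_rotvec(o["eef_rot"]);G=np.array(a[:3]);H=rot(a[3],a[4])
X=Q.as_matrix()[:,0];print("now",P.round(1),"xang",np.degrees(np.arctan2(X[1],X[0])).round(1),"pitch",np.degrees(np.arcsin(-X[2])).round(1),"zy",Q.as_matrix()[2,1].round(3),"w",round(o["gripper_width"],1))
d=G-P;rv=(Q.inv()*H).as_rotvec();rows=max(np.linalg.norm(d)/41.7,np.linalg.norm(rv)/.125);n=int(np.ceil(rows/5))or 1
for i in range(n):
    q=Q*R.from_rotvec(rv*i/n);print(f"rows~{rows/n:.1f}",(q.inv().apply(d/n)).round(1).tolist(),(rv/n).round(3).tolist())
E
python3 t.py 470 90 300 90 0
```

```text
now [235.7 524.  230.6] xang 155.8 pitch -0.0 zy -0.001 w 85.3
rows~4.0 [-130.6, -99.9, -23.0] [-0.0, 0.0, 0.383]
rows~4.0 [-158.4, -43.9, -23.1] [-0.0, 0.0, 0.383]
rows~4.0 [-163.4, 18.4, -23.1] [-0.0, 0.0, 0.383]
```

```bash
python3 drive.py '[[-130.6,-99.9,-23,0,0,0.383,85],[-130.6,-99.9,-23,0,0,0.383,85],[-130.6,-99.9,-23,0,0,0.383,85],[-130.6,-99.9,-23,0,0,0.383,85],[-130.6,-99.9,-23,0,0,0.383,85]]'
python3 drive.py '[[-158.4,-43.9,-23,0,0,0.383,85],[-158.4,-43.9,-23,0,0,0.383,85],[-158.4,-43.9,-23,0,0,0.383,85],[-158.4,-43.9,-23,0,0,0.383,85],[-158.4,-43.9,-23,0,0,0.383,85]]'
python3 drive.py '[[-163.4,18.4,-23,0,0,0.383,85],[-163.4,18.4,-23,0,0,0.383,85],[-163.4,18.4,-23,0,0,0.383,85],[-163.4,18.4,-23,0,0,0.383,85],[-163.4,18.4,-23,0,0,0.383,85]]'
python3 drive.py '[[0,0,0,0,0,0,85],[0,0,0,0,0,0,85],[0,0,0,0,0,0,85]]'
cat >> h.py <<'E'
def wrist(name):
    o=status.get_obs();f=camrig.grab_frame("wrist");T=np.eye(4);T[:3,:3]=R.from_rotvec(o["eef_rot"]).as_matrix();T[:3,3]=o["tcp_pos"]
    np.savez(name,mtx=f["mtx"],k1=f["k1"],cam_to_world=T@f["mount"],image=f["image"]);return f["image"][:,:,::-1]
E
python3 t.py 470 90 300 90 0; python3 -c "
from h import *
im=wrist('w1');cv2.imwrite('pics/w1.png',cv2.resize(im,(800,600),interpolation=cv2.INTER_CUBIC))"
```

```text
time_s: 0.57
tcp_pos: [317.1, 374.2, 255.2]
eef_rot: [1.238, 2.882, -0.003]
contact_force: [0.1, 1.2, -0.0]
gripper_width: 85.2
grip_force: 0.0
time_s: 0.98
tcp_pos: [395.9, 229.6, 278.2]
eef_rot: [1.766, 2.592, -0.001]
contact_force: [0.2, 1.3, 0.2]
gripper_width: 84.8
grip_force: 0.0
time_s: 1.4
tcp_pos: [474.2, 84.8, 300.8]
eef_rot: [2.225, 2.209, -0.0]
contact_force: [0.5, 0.8, 0.2]
gripper_width: 85.2
grip_force: 0.0
time_s: 1.65
tcp_pos: [469.3, 91.6, 299.9]
eef_rot: [-2.22, -2.221, 0.0]
contact_force: [-0.1, -0.2, 0.1]
gripper_width: 85.3
grip_force: 0.0
now [469.3  91.6 299.9] xang 90.0 pitch -0.0 zy -0.001 w 85.3
rows~0.0 [-1.6, 0.7, -0.1] [-0.001, -0.001, 0.001]
```

View pics/w1.png

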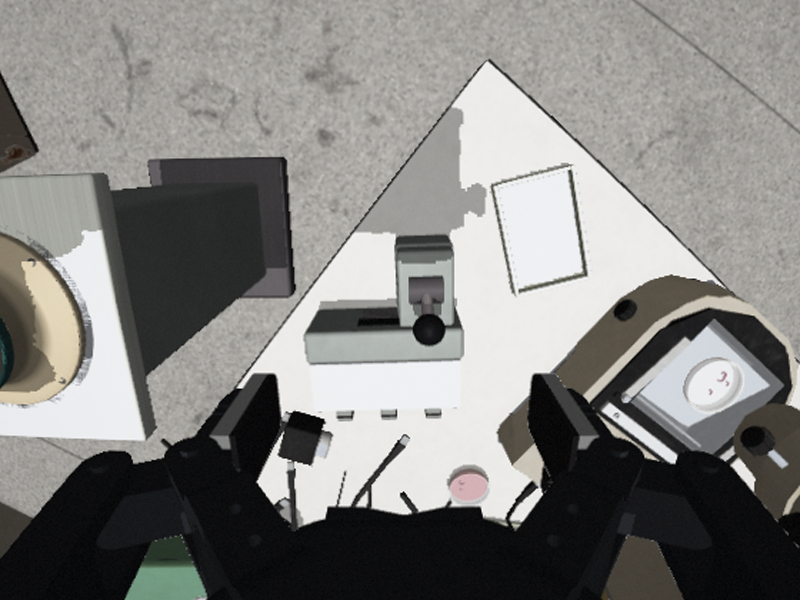

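The wrist view shows the reader at (310–460,330–408), plugs at (345,415), (389,413), (433,412), the lever ball at (429,330), the tray corners at (492,185), (571,165), (587,275), (516,293), and the dish at (468,485). A black box with cables stands left of the reader's front at (300,437).

```bash
python3 - <<'E'
from h import *
W=dict(np.load("w1.npz"));S=dict(np.load("scene_cal.npz"));D=dict(np.load("side_cal.npz"));A=np.array;s=560/800
L=A([[-40,58,18],[40,58,18],[40,-58,18],[-40,-58,18]])
print(fit([(W,None,L,A([(492,185),(571,165),(587,275),(516,293)])*s)],[600,85,.25]))
print("dish",tri([(W,None,A((468,484))*s)],[500,-200],14))
for p in((310,408),(462,405),(305,333),(462,328)):print(p,tri([(W,None,A(p)*s)],[500,-20],74)[0])
for p in((345,413),(389,412),(433,411)):print(p,tri([(W,None,A(p)*s)],[500,-20],53)[0])
for p in((285,412),(330,465)):print("box",p,tri([(W,None,A(p)*s)],[500,-20],30)[0])
print("ball",tri([(W,None,A((429,330))*s),(S,None,A((190+40,165+47/4))),(D,None,A((165+203/4,160+47/4)))],[490,50,110.]))
print("scope",[tri([(W,None,A(p)*s)],[500,-20],50)[0].round() for p in((498,433),(620,296))])
E
python3 t.py 450 -75 150 90 0
```

```text
(array([6.05383944e+02, 1.01578131e+02, 2.79022526e-01]), array([[-1.4, -0.3],
       [ 0.8, -2.4],
       [ 2.9,  0.7],
       [-0.9,  2.5]]))
dish (array([ 547.36423242, -204.26046867]), np.float64(9.663381206337363e-13))
(310, 408) [378.39104789 -61.61818932]
(462, 405) [525.77153256 -57.62737201]
(305, 333) [379.05882419  16.9666216 ]
(462, 328) [522.22773429  22.29557533]
(345, 413) [409.00600226 -80.28488324]
(389, 412) [454.33035506 -78.81516501]
(433, 411) [499.49120726 -77.52651805]
box (285, 412) [339.56693222 -94.40977605]
box (330, 465) [ 385.19184496 -164.00430189]
ball (array([489.41240017,  37.90785789, 117.67136938]), np.float64(0.5751385075523388))
scope [array([ 569., -106.]), array([676.,  46.])]
now [469.2  91.7 300. ] xang 90.1 pitch -0.0 zy -0.001 w 85.0
rows~2.7 [-83.4, -9.7, 75.0] [-0.0, -0.0, 0.001]
rows~2.7 [-83.4, -9.6, 75.0] [-0.0, -0.0, 0.001]
```

```bash
python3 drive.py '[[-83.4,-9.7,75,0,0,0,40],[-166.8,-19.4,150,0,0,0,40],[-166.8,-19.4,150,0,0,0,40],[-166.8,-19.4,150,0,0,0,40],[-166.8,-19.4,150,0,0,0,40]]'|head -2
python3 drive.py '[[-20,-1,12,0,0,0,40],[-20,-1,12,0,0,0,40],[-20,-1,12,0,0,0,40],[-20,-1,12,0,0,0,40]]'|head -2
python3 t.py 452 -75 150 91.5 0; python3 -c "
from h import *
im=wrist('w2');cv2.imwrite('pics/w2.png',cv2.resize(im,(800,600),interpolation=cv2.INTER_CUBIC))"
```

```text
time_s: 2.12
tcp_pos: [451.4, -63.6, 160.6]
time_s: 2.45
tcp_pos: [451.5, -82.7, 150.2]
now [451.5 -82.7 150.2] xang 90.0 pitch -0.0 zy 0.001 w 40.1
rows~0.2 [7.7, 0.5, 0.2] [0.001, -0.001, -0.026]
```

View pics/w2.png

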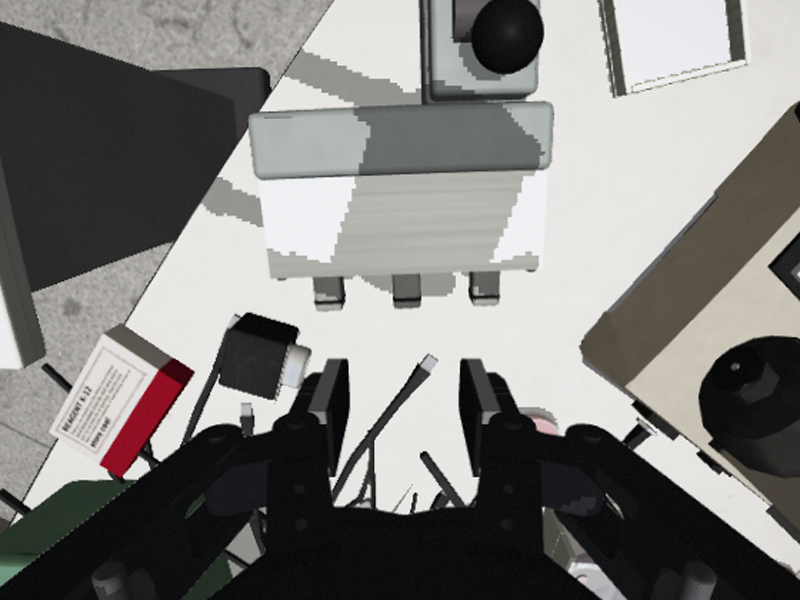

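The close view shows the plug heads' front top edges at (329,303), (407,300), (485,298), and the reader front's top edge from (270,278) to (543,270).

```bash
python3 - <<'E'
from h import *
W=dict(np.load("w2.npz"));A=np.array;s=560/800
for p,z in(((270,278),74),((543,270),74),((329,303),53),((407,300),53),((485,298),53),((253,178),74),((552,168),74),((538,420),14)):print(p,tri([(W,None,A(p)*s)],[500,-20],z)[0].round(1))
print("ball",tri([(W,None,A((507,34))*s),(dict(np.load("w1.npz")),None,A((429,330))*s)],[490,50,110.]))
E
```

```text
(270, 278) [382.1 -65.1]
(543, 270) [524.2 -60.7]
(329, 303) [408.5 -85.8]
(407, 300) [453.8 -83.9]
(485, 298) [498.9 -82.6]
(253, 178) [377.9 -14.4]
(552, 168) [524.   -9.5]
(538, 420) [ 552.1 -190.4]
ball (array([489.10153125,  38.12744727, 118.15299832]), np.float64(0.4067299669323461))
```

```bash
python3 t.py 499.4 -76 90 91.8 0
```

```text
now [451.8 -82.7 150.5] xang 90.1 pitch -0.0 zy 0.002 w 40.3
rows~1.9 [6.6, 47.5, 60.6] [0.002, -0.0, -0.03]
```

```bash
python3 drive.py '[[6.6,47.5,60.6,0.002,0,-0.03,32],[6.6,47.5,60.6,0.002,0,-0.03,32],[6.6,47.5,60.6,0.002,0,-0.03,32],[6.6,47.5,60.6,0.002,0,-0.03,32]]' | head -2
python3 drive.py '[[0,0,31,0,0,0,32],[0,0,62,0,0,0,32],[0,0,62,0,0,0,32],[0,0,62,0,0,0,32]]'
python3 t.py 499.4 -76 28 91.8 0; python3 -c "
from h import *
im=wrist('w3');cv2.imwrite('pics/w3.png',im[150:420,130:430].repeat(2,0).repeat(2,1))"
```

```text
time_s: 2.83
tcp_pos: [498.7, -75.8, 88.3]
time_s: 3.17
tcp_pos: [497.4, -76.7, 27.5]
eef_rot: [-2.186, -2.252, 0.003]
contact_force: [0.1, -0.3, 0.2]
gripper_width: 32.2
grip_force: 0.0
now [497.4 -76.7  27.5] xang 91.7 pitch -0.0 zy -0.004 w 32.2
rows~0.1 [0.6, 2.0, -0.5] [-0.004, -0.001, -0.002]
```

View pics/w3.png

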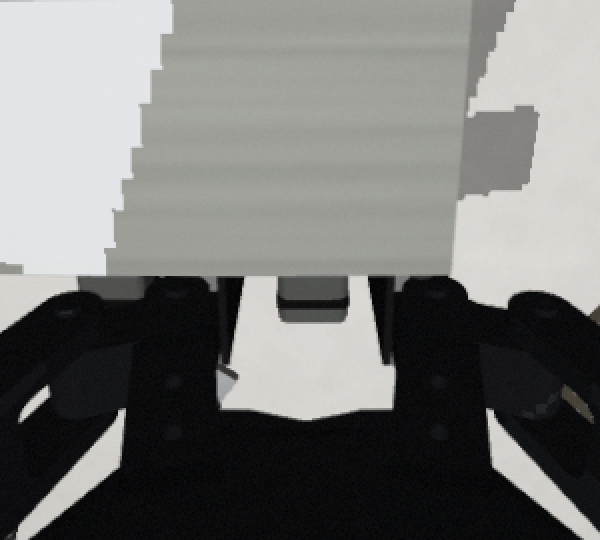

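The plug head (278–348) is centred between the fingers (centre about 306). Close and pull.

```bash
python3 drive.py '[[0,1.5,0,0,0,0,14],[0,1.5,0,0,0,0,12],[0,1.5,0,0,0,0,12],[0,1.5,0,0,0,0,12],[0,1.5,0,0,0,0,12]]'|tail -3
python3 drive.py '[[-12,0,0,0,0,0,12],[-24,0,0,0,0,0,12],[-36,0,0,0,0,0,12],[-48,0,0,0,0,0,12],[-48,0,0,0,0,0,12]]'
python3 drive.py '[[0,0,-40,0,0,0,12],[0,0,-80,0,0,0,12],[0,0,-120,0,0,0,12],[0,0,-120,0,0,0,12]]'|tail -3
python3 t.py 510 30 150 91.8 0;python3 t.py 622 85 150 91.8 0
```

```text
contact_force: [-3.2, 1.4, 6.7]
gripper_width: 14.8
grip_force: 60.0
time_s: 4.05
tcp_pos: [502.6, -128.7, 27.3]
eef_rot: [2.19, 2.25, -0.002]
contact_force: [0.2, 0.2, -0.5]
gripper_width: 14.8
grip_force: 58.9
contact_force: [0.9, 0.1, -0.6]
gripper_width: 14.4
grip_force: 59.0
now [ 506.6 -127.8  154.3] xang 91.6 pitch 0.3 zy 0.012 w 14.4
rows~3.8 [157.7, 7.8, 3.5] [0.012, 0.006, -0.003]
now [ 506.6 -127.8  154.3] xang 91.6 pitch 0.3 zy 0.012 w 14.4
rows~2.9 [104.8, 60.6, 2.3] [0.006, 0.003, -0.002]
rows~2.9 [104.6, 60.8, 2.2] [0.006, 0.003, -0.002]
```

```bash
python3 drive.py '[[41,2,0,0,0,0,12],[82,4,0,0,0,0,12],[158,8,3,0.01,0.005,0,12],[158,8,3,0.01,0.005,0,12],[158,8,3,0.01,0.005,0,12]]'|tail -3
python3 t.py 622 85 60 91.8 0
```

```text
contact_force: [-0.0, 0.1, -0.1]
gripper_width: 14.8
grip_force: 59.0
now [504.3  38.1 143.4] xang 91.9 pitch -0.5 zy -0.012 w 14.8
rows~3.6 [42.3, 120.2, 82.3] [-0.012, -0.009, 0.001]
```

```bash
python3 drive.py '[[42,120,0,0,0,0,12],[42,120,0,0,0,0,12],[42,120,0,0,0,0,12],[42,120,60,0,0,0,12],[42,120,82,0,0,0,12]]'|tail -3
python3 drive.py '[[0,0,0,0,0,0,12],[0,0,0,0,0,0,12]]'|tail -3
python3 t.py 622 85 27 91.8 0
```

```text
contact_force: [-1.0, -0.2, -0.3]
gripper_width: 14.5
grip_force: 59.0
contact_force: [-0.2, 0.7, 0.5]
gripper_width: 14.8
grip_force: 59.0
now [620.4  78.   58.1] xang 91.6 pitch -0.3 zy -0.019 w 14.8
rows~0.8 [6.8, 2.4, 31.1] [-0.019, -0.005, -0.003]
```

```bash
python3 drive.py '[[7,2,31,-0.019,-0.005,0,12],[7,2,31,-0.019,-0.005,0,12],[7,2,31,-0.019,-0.005,0,22],[7,2,31,-0.019,-0.005,0,26],[7,2,31,-0.019,-0.005,0,26]]'
python3 drive.py '[[0,0,-40,0,0,0,26],[0,0,-120,0,0,0,32],[0,0,-120,0,0,0,32],[0,0,-120,0,0,0,32]]'|tail -3
python3 t.py 450 -50 150 91.8 0
```

```text
time_s: 5.8
tcp_pos: [625.8, 85.4, 32.4]
eef_rot: [2.184, 2.247, 0.013]
contact_force: [0.0, -0.9, 0.7]
gripper_width: 26.1
grip_force: 0.0
contact_force: [1.7, 0.5, 0.2]
gripper_width: 32.0
grip_force: 0.0
now [629.2  85.7 160.7] xang 91.7 pitch 0.0 zy 0.027 w 32.0
rows~2.7 [-65.2, -91.6, 2.9] [0.013, 0.0, -0.001]
rows~2.7 [-65.1, -91.6, 4.2] [0.013, 0.0, -0.001]
```

```bash
python3 drive.py '[[0,-120,0,0,0,0,32],[0,-120,0,0,0,0,32],[0,-120,0,0,0,0,32],[0,-120,0,0,0,0,32],[0,-120,0,0,0,0,32]]'|tail -3
python3 drive.py '[[-170,0,0,0,0,0,32],[-170,0,0,0,0,0,32],[-170,0,0,0,0,0,32],[-170,0,0,0,0,0,32],[-170,0,0,0,0,0,32]]'|tail -3
python3 drive.py '[[0,0,0,0,0,0,32],[0,0,0,0,0,0,32],[0,0,0,0,0,0,32]]'|tail -3
python3 t.py 453.7 -77 90 91.8 0; python3 -c "
from h import *
im=wrist('w4');status.get_obs()"
```

```text
contact_force: [0.6, -1.4, -0.1]
gripper_width: 31.9
grip_force: 0.0
contact_force: [0.1, 0.6, 0.5]
gripper_width: 32.1
grip_force: 0.0
contact_force: [-0.0, 0.6, -0.5]
gripper_width: 32.0
grip_force: 0.0
now [508.9 -86.8 149.2] xang 91.7 pitch -0.0 zy 0.008 w 32.0
rows~2.0 [11.4, -55.3, 58.8] [0.008, -0.001, -0.002]
```

```bash
python3 drive.py '[[10.8,-54.5,20,0.008,0,0,32],[10.8,-54.5,59,0.008,0,0,32],[10.8,-54.5,59,0.008,0,0,32],[10.8,-54.5,59,0.008,0,0,32]]' | head -2
python3 drive.py '[[0,0,31,0,0,0,32],[0,0,62,0,0,0,32],[0,0,62,0,0,0,32],[0,0,62,0,0,0,32],[0,0,62,0,0,0,32]]'
python3 t.py 453.7 -77 28 91.8 0
```

```text
time_s: 7.6
tcp_pos: [451.4, -76.5, 87.9]
time_s: 8.02
tcp_pos: [456.5, -78.9, 29.2]
eef_rot: [2.186, 2.252, 0.002]
contact_force: [0.1, 0.2, 0.0]
gripper_width: 31.8
grip_force: 0.0
now [456.5 -78.9  29.2] xang 91.7 pitch 0.1 zy 0.003 w 31.8
rows~0.1 [2.0, -2.7, 1.2] [0.003, 0.001, -0.002]
```

```bash
python3 drive.py '[[1,-2,1,0,0,0,28],[1,-2,1,0,0,0,12],[1,-2,1,0,0,0,12],[1,-2,1,0,0,0,12],[1,-2,1,0,0,0,12]]'|tail -3
python3 drive.py '[[-12,0,0,0,0,0,12],[-24,0,0,0,0,0,12],[-36,0,0,0,0,0,12],[-48,0,0,0,0,0,12],[-48,0,0,0,0,0,12]]'
python3 drive.py '[[0,0,-40,0,0,0,12],[0,0,-80,0,0,0,12],[0,0,-125,0,0,0,12],[0,0,-125,0,0,0,12],[0,0,-125,0,0,0,12]]'|tail -3
python3 t.py 510 30 154 91.8 0;
```

```text
contact_force: [-0.5, 0.9, 6.9]
gripper_width: 14.9
grip_force: 61.0
time_s: 8.85
tcp_pos: [453.8, -128.1, 26.5]
eef_rot: [2.19, 2.25, -0.001]
contact_force: [1.2, -1.0, -0.3]
gripper_width: 14.5
grip_force: 60.0
contact_force: [-0.0, 0.8, -0.6]
gripper_width: 15.0
grip_force: 60.0
now [ 454.9 -126.4  154. ] xang 91.6 pitch 0.1 zy 0.005 w 15.0
rows~4.0 [154.8, 59.5, -0.2] [0.005, 0.003, -0.003]
```

```bash
python3 drive.py '[[155,60,0,0,0,0,12],[155,60,0,0,0,0,12],[155,60,0,0,0,0,12],[155,60,0,0,0,0,12],[155,60,0,0,0,0,12]]'|tail -3
python3 drive.py '[[46,77,0,0,0,0,12],[46,77,0,0,0,0,12],[46,77,60,0,0,0,12],[46,77,95,0,0,0,12],[46,77,95,0,0,0,12]]'|tail -3
python3 drive.py '[[0,0,0,0,0,0,12],[0,0,0,0,0,0,12],[0,0,0,0,0,0,12]]'|tail -3
python3 t.py 587.4 76 30 91.8 0
```

```text
contact_force: [1.0, -0.9, -0.2]
gripper_width: 15.0
grip_force: 60.0
contact_force: [-1.5, 0.2, 0.2]
gripper_width: 15.0
grip_force: 60.0
contact_force: [0.0, 0.4, 0.1]
gripper_width: 14.9
grip_force: 60.0
now [584.6  79.   56.6] xang 91.6 pitch -0.0 zy -0.0 w 14.9
rows~0.6 [-3.1, 2.7, 26.6] [-0.0, -0.0, -0.003]
```

Look before releasing to check the first plug's spot.

```bash
python3 drive.py '[[-3,1,27,0,0,0,12],[-3,1,27,0,0,0,12],[-3,1,27,0,0,0,20],[-3,1,27,0,0,0,24],[-3,1,27,0,0,0,24]]'|tail -3
python3 drive.py '[[0,0,-40,0,0,0,24],[0,0,-120,0,0,0,32],[0,0,-120,0,0,0,32],[0,0,-120,0,0,0,32],[0,0,-120,0,0,0,32]]'|tail -3
python3 drive.py '[[-40,-80,0,0,0,0,32],[-40,-80,0,0,0,0,32],[-40,-80,0,0,0,0,32],[-40,-80,0,0,0,0,32],[-40,-80,0,0,0,0,32]]'|tail -3
python3 t.py 408 -79 90 91.8 0; python3 -c "
from h import *
im=wrist('w5');cv2.imwrite('pics/w5.png',im)"
```

```text
contact_force: [-0.7, 0.1, 0.3]
gripper_width: 24.0
grip_force: 0.0
contact_force: [-0.6, 0.6, -0.3]
gripper_width: 32.0
grip_force: 0.0
contact_force: [1.0, 0.8, 0.2]
gripper_width: 32.3
grip_force: 0.0
now [506.6  34.2 149.2] xang 91.6 pitch -0.0 zy -0.0 w 32.3
rows~3.9 [-110.4, -101.8, 59.2] [-0.0, -0.0, -0.003]
```

View pics/w5.png

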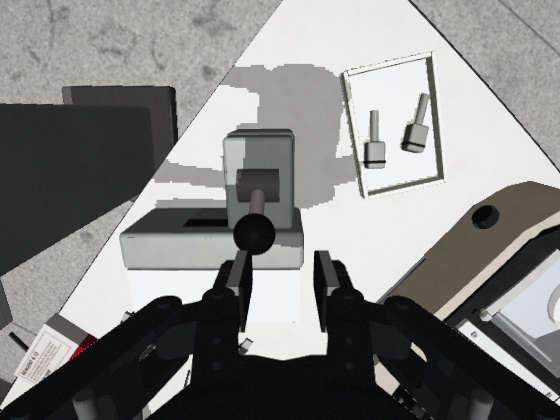

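Two plugs lie in the tray at (375,140) and (416,135). Check clearance of the black adaptor near the left plug.

```bash
python3 - <<'E'
from h import *
W=dict(np.load("w2.npz"));A=np.array;s=560/800
for p in((300,325),(312,360),(305,388)):
  for z in(5,30,50):print(p,z,tri([(W,None,A(p)*s)],[500,-20],z)[0].round(1))
E
```

```text
(300, 325) 5 [ 378.4 -118.1]
(300, 325) 30 [ 384.8 -108.4]
(300, 325) 50 [ 389.9 -100.6]
(312, 360) 5 [ 385.2 -145.4]
(312, 360) 30 [ 391.  -133.3]
(312, 360) 50 [ 395.6 -123.6]
(305, 388) 5 [ 378.4 -168.4]
(305, 388) 30 [ 384.8 -154.3]
(305, 388) 50 [ 389.9 -143.1]
```

```bash
python3 drive.py '[[-40,-100,0,0,0,0,32],[-80,-100,0,0,0,0,32],[-110,-100,0,0,0,0,32],[-110,-100,0,0,0,0,32],[-110,-100,59,0,0,0,32]]'|tail -3
python3 drive.py '[[0,0,0,0,0,0,32],[0,0,0,0,0,0,32],[0,0,0,0,0,0,32],[0,0,0,0,0,0,32]]'|tail -3
python3 t.py 408.5 -77 34 91.8 0
```

```text
contact_force: [2.8, 0.4, -0.2]
gripper_width: 32.1
grip_force: 0.0
contact_force: [0.2, 0.2, 0.4]
gripper_width: 31.7
grip_force: 0.0
now [411.8 -78.5 108.9] xang 91.7 pitch 0.0 zy 0.002 w 31.7
rows~1.8 [1.7, -3.4, 74.9] [0.002, 0.001, -0.001]
```

```bash
python3 drive.py '[[1.7,-3,35,0,0,0,30],[1.7,-3,75,0,0,0,30],[1.7,-3,75,0,0,0,30],[1.7,-3,75,0,0,0,30]]'|tail -5
python3 drive.py '[[0,0,0,0,0,0,26],[0,0,0,0,0,0,12],[0,0,0,0,0,0,12],[0,0,0,0,0,0,12],[0,0,0,0,0,0,12]]'|tail -5
python3 drive.py '[[-12,0,0,0,0,0,12],[-24,0,0,0,0,0,12],[-31,0,0,0,0,0,12],[-36,10,-15,0,0,0,12],[-36,10,-40,0,0,0,12]]'
python3 drive.py '[[0,0,-40,0,0,0,12],[0,0,-80,0,0,0,12],[0,0,-80,0,0,0,12],[0,0,-80,0,0,0,12]]'|tail -3
python3 t.py 510 30 154 91.8 0
```

```text
tcp_pos: [406.7, -77.2, 31.9]
eef_rot: [-2.185, -2.255, 0.005]
contact_force: [0.2, -0.4, 0.5]
gripper_width: 30.0
grip_force: 0.0
tcp_pos: [407.6, -76.8, 33.7]
eef_rot: [2.189, 2.252, 0.002]
contact_force: [1.1, 1.7, 3.4]
gripper_width: 14.1
grip_force: 60.7
time_s: 13.57
tcp_pos: [417.7, -113.4, 71.8]
eef_rot: [-2.188, -2.25, 0.003]
contact_force: [0.1, 0.0, 0.3]
gripper_width: 14.5
grip_force: 60.2
contact_force: [0.5, -0.2, -0.2]
gripper_width: 14.5
grip_force: 60.2
now [ 419.4 -113.6  155.2] xang 91.6 pitch 0.2 zy 0.005 w 14.5
rows~4.1 [141.0, 94.7, 1.3] [0.005, 0.003, -0.003]
```

```bash
python3 drive.py '[[141,95,0,0,0,0,12],[141,95,0,0,0,0,12],[141,95,0,0,0,0,12],[141,95,0,0,0,0,12],[141,95,0,0,0,0,12]]'|tail -1
python3 drive.py '[[79,89,0,0,0,0,12],[79,89,0,0,0,0,12],[79,89,60,0,0,0,12],[79,89,90,0,0,0,12],[79,89,115,0,0,0,12]]'|tail -1
python3 drive.py '[[0,0,0,0,0,0,12],[0,0,0,0,0,0,12],[0,0,0,0,0,0,12]]'|tail -1
python3 t.py 596 110 38 91.8 0
```

```text
grip_force: 61.7
grip_force: 61.7
grip_force: 61.7
now [595.4 111.9  38.4] xang 91.6 pitch 0.0 zy -0.001 w 14.6
rows~0.0 [-2.0, 0.5, 0.4] [-0.001, 0.0, -0.003]
```

```bash
python3 drive.py '[[-1,0,4,0,0,0,12],[-1,0,4,0,0,0,20],[-1,0,4,0,0,0,24],[-1,0,4,0,0,0,24],[-1,0,-30,0,0,0,28]]'|tail -2
python3 drive.py '[[0,0,-40,0,0,0,32],[0,0,-80,0,0,0,32],[0,0,-120,0,0,0,32],[0,-40,-140,0,0,0,32],[0,-80,-140,0,0,0,32]]'|tail -2
python3 drive.py '[[0,-60,0,0,0,0,32],[0,-100,0,0,0,0,32],[-40,-120,0,0,0,0,32],[-80,-120,0,0,0,0,32],[-80,-120,0,0,0,0,32]]'|tail -2
python3 t.py 440 -320 250 -10 0
```

```text
gripper_width: 28.0
grip_force: 0.0
gripper_width: 32.1
grip_force: 0.0
gripper_width: 31.5
grip_force: 0.0
now [396.5  22.1 208.8] xang 91.6 pitch 0.2 zy 0.001 w 31.5
rows~4.7 [-114.4, 11.4, -13.3] [0.001, 0.001, 0.591]
rows~4.7 [-88.7, 73.2, -13.4] [0.001, 0.001, 0.591]
rows~4.7 [-32.9, 110.2, -13.6] [0.001, 0.001, 0.591]
```

```bash
python3 drive.py '[[-114,11,-13,0,0,0.591,40],[-114,11,-13,0,0,0.591,40],[-114,11,-13,0,0,0.591,40],[-114,11,-13,0,0,0.591,40],[-114,11,-13,0,0,0.591,40]]'|tail -2
python3 drive.py '[[-89,73,-13,0,0,0.591,40],[-89,73,-13,0,0,0.591,40],[-89,73,-13,0,0,0.591,40],[-89,73,-13,0,0,0.591,40],[-89,73,-13,0,0,0.591,40]]'|tail -2
python3 drive.py '[[-33,110,-13,0,0,0.591,40],[-33,110,-13,0,0,0.591,40],[-33,110,-13,0,0,0.591,40],[-33,110,-13,0,0,0.591,40],[-33,110,-13,0,0,0.591,40]]'|tail -2
python3 drive.py '[[0,0,0,0,0,0,40],[0,0,0,0,0,0,40],[0,0,0,0,0,0,40]]'|tail -2
python3 t.py 440 -320 250 -10 0; python3 -c "
from h import *
im=wrist('w6');cv2.imwrite('pics/w6.png',cv2.resize(im,(800,600),interpolation=cv2.INTER_CUBIC))"
```

```text
gripper_width: 40.2
grip_force: 0.0
gripper_width: 40.0
grip_force: 0.0
gripper_width: 39.8
grip_force: 0.0
gripper_width: 39.9
grip_force: 0.0
now [ 442.2 -315.8  247. ] xang -9.8 pitch 0.0 zy 0.0 w 39.9
rows~0.1 [-1.5, 4.5, -3.0] [0.0, 0.0, 0.003]
```

View pics/w6.png

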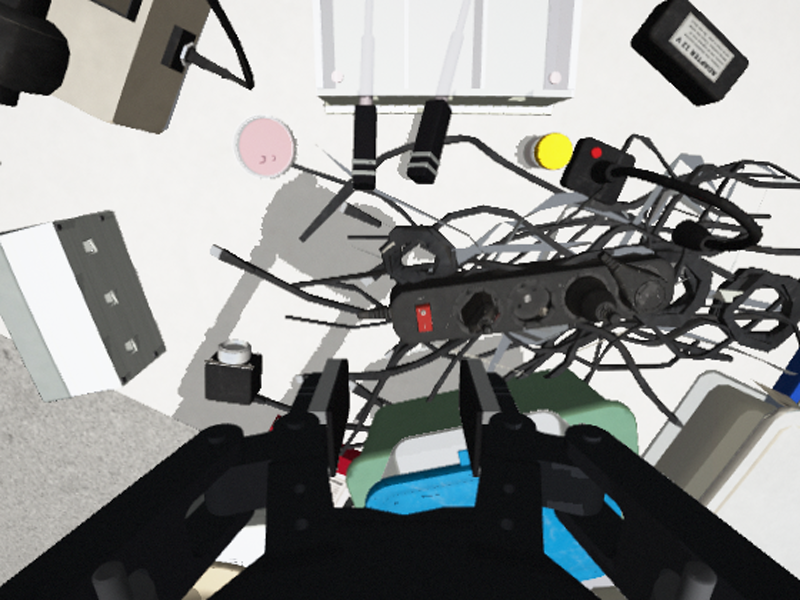

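The view from above the bin shows probe A's handle from (366,105) to (364,188) and probe B's from (437,100) to (423,180). B is yawed, with its shaft running to (472,0). Roof front corners are at (318,95) and (577,93), the dish at (266,147), the vial cap at (553,152).

```bash
python3 - <<'E'
from h import *
W=dict(np.load("w6.npz"));S=dict(np.load("scene_cal.npz"));D=dict(np.load("side_cal.npz"));A=np.array;s=560/800
for n,p,z in(("rfL",(318,95),64),("rfR",(577,93),64),("Arear",(364,186),81.5),("Afrt",(366,106),57),("Brear",(423,179),81.5),("Bfrt",(437,101),57),("dish",(266,147),14),("vial",(553,152),46),("wellM",(111,298),45),("w1",(91,246),45),("w3",(130,345),45)):print(n,tri([(W,None,A(p)*s)],[500,-320],z)[0].round(1))
sb=lambda p:A(p)/4+[280,225]; db=lambda p:A(p)/3.0+[265,230]
for n,w,a,b in(("Ar",(364,186),(42,80),(30,47)),("Af",(366,106),(122,87),(110,68)),("Br",(423,179),(75,135),(55,97)),("Bf",(437,101),(160,142),(140,112))):
  X,e=tri([(W,None,A(w)*s),(S,None,sb(a)),(D,None,db(b))],[500,-320,60.]);print(n,X.round(1),e.round(2))
E
```

```text
rfL [ 571. -278.]
rfR [ 542.8 -456.1]
Arear [ 505.3 -299.2]
Afrt [ 558.9 -309. ]
Brear [ 503. -340.]
Bfrt [ 553.6 -359.2]
dish [ 547.8 -218.8]
vial [ 505.  -441.8]
wellM [451.6 -63.5]
w1 [497.6 -62.8]
w3 [407.1 -64.5]
Ar [ 505.2 -298.5   72.2] 0.54
Af [ 559.3 -308.4   51.7] 0.82
Br [ 502.6 -341.1   60. ] 0.8
Bf [ 554.1 -359.8   48. ] 0.59
```

```bash
python3 t.py 550 -307.3 110 -10.4 24.5
```

```text
now [ 442.2 -315.7  247. ] xang -9.8 pitch 0.0 zy 0.0 w 40.0
rows~4.2 [104.8, -26.7, 137.0] [0.003, -0.427, 0.01]
```

```bash
python3 drive.py '[[105,-27,137,0.003,-0.427,0.01,28],[105,-27,137,0.003,-0.427,0.01,28],[105,-27,137,0.003,-0.427,0.01,28],[105,-27,137,0.003,-0.427,0.01,28],[105,-27,137,0.003,-0.427,0.01,28]]'|tail -2
python3 drive.py '[[0,0,0,0,0,0,28],[0,0,0,0,0,0,28],[0,0,0,0,0,0,28]]'|tail -2
python3 t.py 522 -302.3 46.3 -10.4 24.5; python3 -c "
from h import *
im=wrist('w7');cv2.imwrite('pics/w7.png',cv2.resize(im,(800,600),interpolation=cv2.INTER_CUBIC))"
```

```text
gripper_width: 28.2
grip_force: 0.0
gripper_width: 28.3
grip_force: 0.0
now [ 549.6 -308.1  113. ] xang -10.6 pitch 24.3 zy 0.001 w 28.3
rows~1.7 [1.8, -0.7, 72.4] [0.0, -0.003, -0.002]
```

View pics/w7.png

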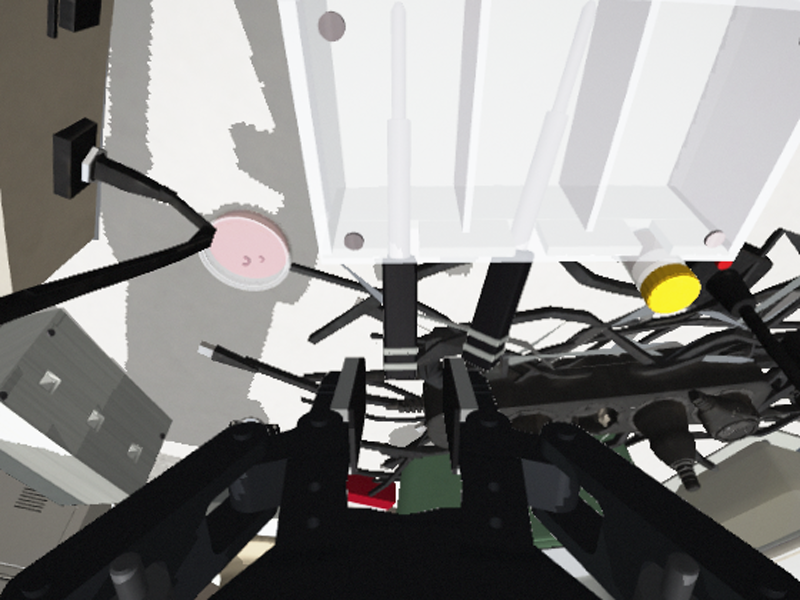

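Probe A's handle (385–415, 260–378) lines up between the fingers (355–455). Descend, grip, and draw it out along its axis.

```bash
python3 drive.py '[[2,-1.5,36,0,0,0,28],[2,-1.5,72,0,0,0,28],[2,-1.5,72,0,0,0,28],[2,-1.5,72,0,0,0,28]]'|tail -5
python3 drive.py '[[0,0,0,0,0,0,20],[0,0,0,0,0,0,12],[0,0,0,0,0,0,12],[0,0,0,0,0,0,12],[0,0,0,0,0,0,12]]'|tail -5
python3 drive.py '[[-15,0,-2,0,0,0,12],[-35,0,-3,0,0,0,12],[-55,0,-4,0,0,0,12],[-75,0,-5,0,0,0,12],[-80,0,-5,0,0,0,12]]'
python3 drive.py '[[-20,0,0,0,0,0,12],[-40,0,0,0,0,0,12],[-40,0,0,0,0,0,12],[-40,0,0,0,0,0,12]]'
python3 t.py 420 -285 140 -10.4 24.5; python3 -c "
from h import *
im=wrist('w8');cv2.imwrite('pics/w8.png',im)"
```

```text
tcp_pos: [521.3, -301.1, 45.9]
eef_rot: [-3.019, 0.28, 0.655]
contact_force: [0.5, -0.9, 0.1]
gripper_width: 28.4
grip_force: 0.0
tcp_pos: [524.7, -302.3, 45.9]
eef_rot: [-3.024, 0.278, 0.65]
contact_force: [0.6, -0.9, 7.6]
gripper_width: 14.6
grip_force: 61.5
time_s: 19.67
tcp_pos: [451.9, -287.8, 83.2]
eef_rot: [-3.02, 0.278, 0.656]
contact_force: [0.1, -0.7, -1.1]
gripper_width: 14.6
grip_force: 60.4
time_s: 20.0
tcp_pos: [418.4, -281.7, 98.1]
eef_rot: [-3.021, 0.278, 0.652]
contact_force: [0.3, 0.4, -0.4]
gripper_width: 15.0
grip_force: 60.4
now [ 418.4 -281.7   98.1] xang -10.5 pitch 24.4 zy -0.0 w 15.0
rows~1.0 [-15.3, 2.9, -39.1] [-0.001, -0.002, -0.002]
```

View pics/w8.png

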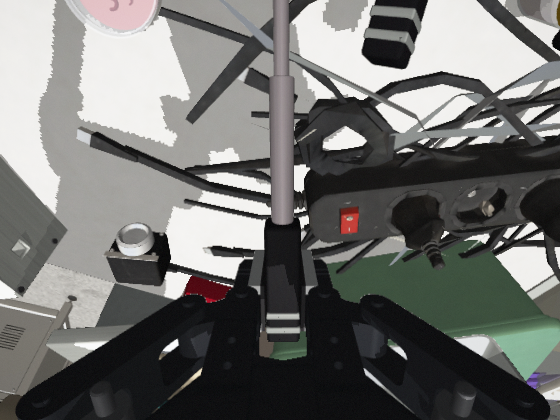

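Probe A is in the grip, in line with the tool x axis: handle front at about (282,222), step at (283,78). Compute the axis offset in the tool frame and plan the swing.

```bash
cat > ax.py <<'E'
import sys
from h import *
# rays of wrist pixels (560x420) onto tool plane z=zt : ax.py zt u v ...
f=dict(np.load("w8.npz"));a=[float(v) for v in sys.argv[1:]]
M=np.array([[8.59609810e-04,9.54293482e-01,2.98869890e-01,76.2352982],[9.99999564e-01,-7.11079408e-04,-6.05718397e-04,-.226716987],[-3.65512894e-04,2.98870280e-01,-9.54293677e-01,-142.071323],[0,0,0,1]])
for u,v,z in zip(a[0::3],a[1::3],a[2::3]): print(u,v,tri([(f,M,np.array([u,v]))],[0,0],z)[0].round(1))
E
python3 ax.py 282 222 -25 282 222 -17 283 78 -22 282 220 -22
python3 - <<'E'
from h import *
W=dict(np.load("w6.npz"));A=np.array;s=560/800
for p in((395,330),(395,265),(420,232),(217,250),(300,240)):print(p,tri([(W,None,A(p)*s)],[500,-320],30)[0].round())
E
python3 t.py 440 -240 140 91.8 0
```

```text
282.0 222.0 [33.2 -0.4]
282.0 222.0 [30.3 -0.4]
283.0 78.0 [88.5 -0. ]
282.0 220.0 [33.  -0.4]
(395, 330) [ 376. -297.]
(395, 265) [ 435. -307.]
(420, 232) [ 459. -333.]
(217, 250) [ 473. -161.]
(300, 240) [ 469. -233.]
now [ 418.8 -281.9   97.6] xang -10.5 pitch 24.4 zy -0.0 w 14.9
rows~4.9 [-1.8, -15.0, -14.7] [-0.126, 0.102, -0.585]
rows~4.9 [7.7, -11.2, -16.1] [-0.126, 0.102, -0.585]
rows~4.9 [13.6, -2.7, -15.9] [-0.126, 0.102, -0.585]
```

```bash
python3 drive.py '[[-2,-15,-15,-0.126,0.102,-0.585,12],[-2,-15,-15,-0.126,0.102,-0.585,12],[-2,-15,-15,-0.126,0.102,-0.585,12],[-2,-15,-15,-0.126,0.102,-0.585,12],[-2,-15,-15,-0.126,0.102,-0.585,12]]'|tail -2
python3 drive.py '[[8,-11,-16,-0.126,0.102,-0.585,12],[8,-11,-16,-0.126,0.102,-0.585,12],[8,-11,-16,-0.126,0.102,-0.585,12],[8,-11,-16,-0.126,0.102,-0.585,12],[8,-11,-16,-0.126,0.102,-0.585,12]]'|tail -2
python3 drive.py '[[14,-3,-16,-0.126,0.102,-0.585,12],[14,-3,-16,-0.126,0.102,-0.585,12],[14,-3,-16,-0.126,0.102,-0.585,12],[14,-3,-16,-0.126,0.102,-0.585,12],[14,-3,-16,-0.126,0.102,-0.585,12]]'|tail -2
python3 drive.py '[[0,0,0,0,0,0,12],[0,0,0,0,0,0,12],[0,0,0,0,0,0,12]]'|tail -2
python3 t.py 453.5 -240 60 91.8 0
```

```text
gripper_width: 14.8
grip_force: 60.5
gripper_width: 14.9
grip_force: 60.5
gripper_width: 14.7
grip_force: 60.5
gripper_width: 14.9
grip_force: 60.5
now [ 439.8 -239.5  140.1] xang 91.6 pitch -0.1 zy -0.003 w 14.9
rows~1.9 [-1.1, 13.9, 80.1] [-0.003, -0.002, -0.003]
```

```bash
python3 drive.py '[[-1,18,40,-0.003,-0.002,-0.003,12],[-1,18,80,-0.003,-0.002,-0.003,12],[-1,18,80,-0.003,-0.002,-0.003,12],[-1,18,80,-0.003,-0.002,-0.003,12],[-1,18,80,-0.003,-0.002,-0.003,12]]'|tail -2
python3 t.py 458 -240 30 91.8 0; python3 -c "
from h import *
im=wrist('w9')
f=camrig.grab_frame('scene');np.savez('s9',image=f['image']);g=camrig.grab_frame('side');np.savez('d9',image=g['image'])
a=im[0:300,130:430]
b=cv2.resize(f['image'][150:270,170:320,::-1],(500,400),interpolation=cv2.INTER_CUBIC);c=cv2.resize(g['image'][150:270,170:320,::-1],(500,400),interpolation=cv2.INTER_CUBIC)[:200]
cv2.imwrite('pics/w9.png',np.hstack([a.repeat(2,0)[:,:,:],np.vstack([b,c])]) if 0 else np.hstack([a.repeat(2,0)[::1].repeat(1,1),np.vstack([b,c])]))"
```

```text
gripper_width: 14.7
grip_force: 60.4
now [ 457.7 -239.8   61.2] xang 91.9 pitch 0.0 zy 0.001 w 14.7
rows~0.7 [-0.2, 0.3, 31.2] [0.001, 0.0, 0.002]
```

View pics/w9.png

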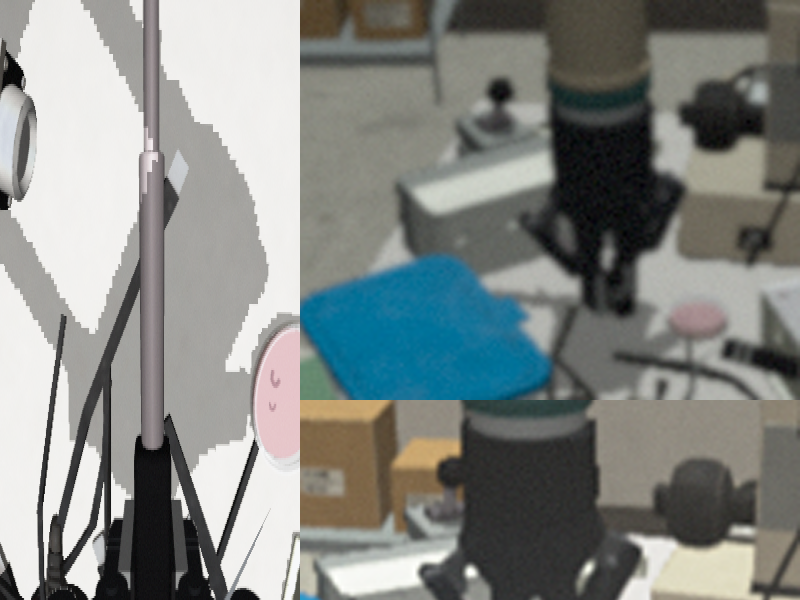

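```bash
python3 - <<'E'
from h import *
im=np.load("w9.npz")["image"].astype(int);b=im[:,:,0]-im[:,:,1]  # shaft is slightly reddish
for v in(5,20,40,60,85,100,120,140,160,180,200,212):
    m=np.where(b[v,262:302]>4)[0]; print(v,(m.min()+262,m.max()+262,len(m)) if len(m) else None, im[v,282])
for v in(228,235,245): print(v,im[v,258:306].mean(1).astype(int).tolist())
E
```

```text
5 (np.int64(274), np.int64(288), 15) [151 142 144]
20 (np.int64(274), np.int64(288), 15) [153 144 147]
40 (np.int64(274), np.int64(288), 15) [160 150 153]
60 (np.int64(274), np.int64(288), 15) [162 152 155]
85 (np.int64(270), np.int64(292), 23) [158 148 151]
100 (np.int64(270), np.int64(293), 24) [156 148 148]
120 (np.int64(270), np.int64(292), 23) [156 146 149]
140 (np.int64(271), np.int64(293), 23) [154 146 148]
160 (np.int64(270), np.int64(292), 23) [156 146 149]
180 (np.int64(271), np.int64(293), 23) [154 144 146]
200 (np.int64(271), np.int64(293), 23) [152 144 147]
212 (np.int64(272), np.int64(293), 21) [152 143 146]
228 [163, 162, 162, 161, 161, 161, 43, 12, 14, 12, 12, 14, 10, 14, 17, 11, 11, 12, 13, 12, 15, 13, 12, 12, 13, 13, 11, 14, 12, 13, 13, 14, 13, 13, 13, 12, 16, 15, 14, 9, 15, 10, 9, 162, 86, 53, 56, 57]
235 [161, 160, 161, 160, 161, 162, 18, 10, 13, 15, 21, 18, 18, 19, 20, 21, 19, 20, 20, 19, 19, 19, 19, 18, 18, 19, 21, 19, 19, 20, 21, 18, 20, 21, 18, 16, 18, 21, 19, 17, 14, 14, 10, 120, 165, 164, 165, 163]
245 [161, 162, 162, 161, 162, 163, 48, 14, 12, 14, 18, 19, 16, 20, 21, 19, 18, 18, 17, 18, 17, 20, 18, 19, 20, 18, 19, 19, 18, 22, 20, 20, 21, 20, 19, 21, 20, 20, 19, 19, 15, 15, 15, 121, 164, 164, 165, 164]
```

```bash
cat > pf.py <<'E'
import sys
from h import *
# pf.py vfront vstep w_front w_step w_handle : probe pitch in tool frame (x-z plane)
vf,vs,wf,ws,wh=[float(v) for v in sys.argv[1:6]]
c=dict(np.load("w9.npz"));M=np.array([[8.59609810e-04,9.54293482e-01,2.98869890e-01,76.2352982],[9.99999564e-01,-7.11079408e-04,-6.05718397e-04,-.226716987],[-3.65512894e-04,2.98870280e-01,-9.54293677e-01,-142.071323],[0,0,0,1]])
def f(q):
    x0,z0,p=q;d=np.array([np.cos(p),0,np.sin(p)]);n=np.array([np.sin(p),0,-np.cos(p)]);F=np.array([x0,0,z0])
    pt=lambda s,h,y:F+s*d+h*n+np.array([0,y,0])
    P=proj(c,np.array([pt(0,8,0),pt(60,5,0),pt(3,0,-5),pt(3,0,5),pt(56,0,-5),pt(56,0,5),pt(-6,8,-8),pt(-6,8,8)]),M)
    return np.array([P[0,1]-vf,P[1,1]-vs,2*(abs(P[3,0]-P[2,0])-wf),2*(abs(P[5,0]-P[4,0])-ws),2*(abs(P[7,0]-P[6,0])-wh),0.3*(z0+15)])
r=least_squares(f,[30,-15,.1]);x,z,p=r.x;print("front x,z",r.x[:2].round(1),"pitch deg",np.degrees(p).round(1),"res",r.fun.round(1),"tip x,z",(x+105*np.cos(p)).round(1),(z+105*np.sin(p)).round(1))
E
python3 pf.py 220 76 22.6 23.3 37.2
```

```text
front x,z [ 30.9 -12.6] pitch deg 10.3 res [ 0.2 -0.1 -0.6 -0.2  0.6  0.7] tip x,z 134.2 6.1
```

The probe sits about 10° nose-down in the grip; widths and step position agree on this. I'll tilt the tool 10° nose-up so it lies level and approach well 2.

```bash
python3 t.py 459 -215 50 91.8 -10.3
```

```text
now [ 458.1 -240.3   62.4] xang 91.9 pitch 0.1 zy 0.004 w 14.7
rows~1.5 [25.3, 1.7, 12.3] [0.004, 0.182, 0.002]
```

```bash
python3 drive.py '[[0,1.7,0,0.004,0.182,0.002,12],[0,1.7,0,0.004,0.182,0.002,12],[25,1.7,12,0.004,0.182,0.002,12],[25,1.7,12,0.004,0.182,0.002,12],[25,1.7,12,0.004,0.182,0.002,12]]'|tail -2
python3 drive.py '[[0,0,0,0,0,0,12],[0,0,0,0,0,0,12],[0,0,0,0,0,0,12]]'|tail -2
python3 t.py 459 -215 27.2 91.8 -10.3; python3 -c "
from h import *
im=wrist('w10');f=camrig.grab_frame('scene')['image'];g=camrig.grab_frame('side')['image']
a=im[0:260,130:430]
b=cv2.resize(f[165:245,190:340,::-1],(500,267),interpolation=cv2.INTER_CUBIC);c=cv2.resize(g[170:250,165:315,::-1],(500,267),interpolation=cv2.INTER_CUBIC)
cv2.imwrite('pics/w10.png',np.hstack([cv2.resize(a,(300,534)),np.vstack([b,c])]))"
```

```text
gripper_width: 15.0
grip_force: 60.5
gripper_width: 14.7
grip_force: 60.5
now [ 458.3 -215.1   49.1] xang 91.8 pitch -10.3 zy -0.002 w 14.7
rows~0.5 [-3.9, 0.7, 21.6] [-0.002, -0.001, 0.0]
```

View pics/w10.png

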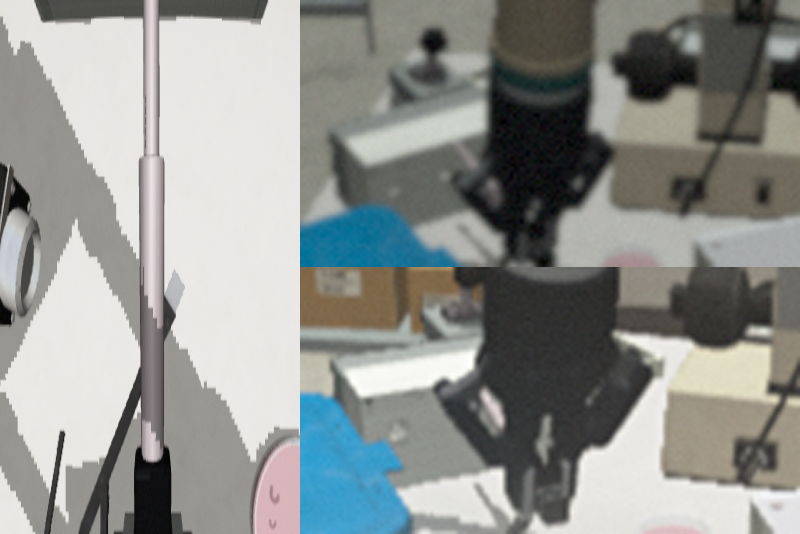

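In the wrist view the pin now points over the reader's front (dark edge at the top). In the scene panel the pin shows at about (458–480,143–172). Compare this with the prediction.

```bash
python3 - <<'E'
from h import *
S=dict(np.load("scene_cal.npz"));D=dict(np.load("side_cal.npz"))
for nm,z in(("level",66.9),("nose dn 10",66.9-23.5),("up5",75)):
  P=np.array([[453.3,-82,z],[454.5,-127,66.9 if z==66.9 else 66.9+(z-66.9)*.6]])
  print(nm,"scene panel",((proj(S,P)-[190,165])*3.333+[300,0]).round(),"side",((proj(D,P)-[165,170])*3.333+[300,267]).round())
E
python3 - <<'E'
from h import *
f=camrig.grab_frame('scene')['image'];g=camrig.grab_frame('side')['image']
b=cv2.resize(f[190:235,215:275,::-1],(400,300),interpolation=cv2.INTER_CUBIC);c=cv2.resize(g[180:225,190:250,::-1],(400,300),interpolation=cv2.INTER_CUBIC)
cv2.imwrite('pics/w11.png',np.hstack([b,c]))
E
```

```text
level scene panel [[455. 159.]
 [478. 184.]] side [[470. 398.]
 [491. 423.]]
nose dn 10 scene panel [[457. 183.]
 [479. 198.]] side [[471. 429.]
 [491. 442.]]
up5 scene panel [[454. 151.]
 [478. 179.]] side [[469. 387.]
 [490. 417.]]
```

View pics/w11.png

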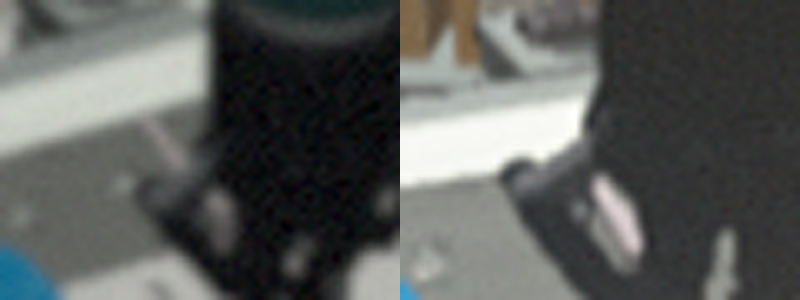

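```bash
python3 - <<'E'
from h import *
S=dict(np.load("scene_cal.npz"));D=dict(np.load("side_cal.npz"))
P=np.array([[453.4,-59.5,45],[407.4,-61,45],[453.4,-59.5,74],[453.3,-82,66.9],[453.3,-82,88]])
print(((proj(S,P)-[215,190])*6.667).round().tolist());print(((proj(D,P)-[190,180])*6.667+[400,0]).round().tolist())
# line of shaft/pin in scene: tip & step levels vs pitch rel to tool
for p in(0,5,10.3):
  th=np.radians(10.3-p);F=np.array([457.3,-215.1+28.2,49.1+17.8])
  Q=np.array([F+[-.031*s*np.cos(th),s*np.cos(th),s*np.sin(th)] for s in(0,20,40,60,80,105)])
  print(p,((proj(S,Q)-[215,190])*6.667).round().tolist(),((proj(D,Q)-[190,180])*6.667+[400,0]).round().tolist())
E
```

```text
[[126.0, 172.0], [27.0, 201.0], [121.0, 114.0], [143.0, 152.0], [140.0, 109.0]]
[[558.0, 228.0], [431.0, 250.0], [555.0, 153.0], [573.0, 196.0], [570.0, 139.0]]
0 [[258.0, 269.0], [235.0, 238.0], [213.0, 208.0], [191.0, 179.0], [170.0, 150.0], [143.0, 115.0]] [[679.0, 319.0], [658.0, 284.0], [637.0, 250.0], [617.0, 217.0], [598.0, 185.0], [574.0, 147.0]]
5 [[258.0, 269.0], [235.0, 241.0], [213.0, 215.0], [191.0, 189.0], [170.0, 163.0], [144.0, 132.0]] [[679.0, 319.0], [658.0, 289.0], [637.0, 259.0], [617.0, 230.0], [597.0, 203.0], [574.0, 170.0]]
10.3 [[258.0, 269.0], [235.0, 245.0], [213.0, 222.0], [191.0, 200.0], [170.0, 178.0], [145.0, 151.0]] [[679.0, 319.0], [658.0, 294.0], [637.0, 269.0], [617.0, 245.0], [598.0, 223.0], [575.0, 195.0]]
```

The scene evidence shows the probe is nearly level in the tool. My "handle front" at v=220 was the lower edge of its front face; the top edge is at v≈231 (brightness step). Redo the fit.

```bash
python3 - <<'E'
from h import *
im=np.load("w9.npz")["image"].astype(int).mean(2)
print(im[212:245,267:271].mean(1).round().tolist()); print(im[64:86,276].round().tolist()); 
for v in(3,55,85,205):print(v,im[v,266:298].round().tolist())
E
for a in 230 231 232; do python3 pf.py $a 76 23.2 24.3 37.5; done
```

```text
[162.0, 163.0, 162.0, 162.0, 155.0, 113.0, 20.0, 9.0, 8.0, 9.0, 8.0, 10.0, 8.0, 7.0, 10.0, 11.0, 12.0, 16.0, 17.0, 18.0, 20.0, 20.0, 19.0, 18.0, 18.0, 18.0, 19.0, 19.0, 18.0, 19.0, 19.0, 18.0, 19.0]
[189.0, 189.0, 190.0, 189.0, 190.0, 190.0, 189.0, 188.0, 189.0, 189.0, 189.0, 167.0, 189.0, 198.0, 203.0, 203.0, 203.0, 204.0, 202.0, 204.0, 203.0, 204.0]
3 [238.0, 238.0, 238.0, 238.0, 237.0, 237.0, 218.0, 131.0, 93.0, 107.0, 118.0, 127.0, 132.0, 138.0, 146.0, 147.0, 147.0, 142.0, 131.0, 122.0, 112.0, 103.0, 117.0, 217.0, 239.0, 240.0, 239.0, 238.0, 238.0, 238.0, 238.0, 238.0]
55 [239.0, 240.0, 190.0, 160.0, 160.0, 162.0, 161.0, 120.0, 103.0, 106.0, 118.0, 132.0, 139.0, 144.0, 151.0, 159.0, 157.0, 147.0, 137.0, 126.0, 115.0, 101.0, 92.0, 137.0, 160.0, 161.0, 161.0, 162.0, 161.0, 161.0, 163.0, 162.0]
85 [241.0, 241.0, 218.0, 114.0, 129.0, 147.0, 159.0, 175.0, 191.0, 199.0, 204.0, 206.0, 214.0, 223.0, 228.0, 233.0, 152.0, 149.0, 143.0, 138.0, 134.0, 128.0, 127.0, 119.0, 115.0, 108.0, 101.0, 90.0, 118.0, 162.0, 161.0, 160.0]
205 [162.0, 164.0, 164.0, 163.0, 164.0, 73.0, 104.0, 108.0, 113.0, 122.0, 126.0, 132.0, 135.0, 139.0, 140.0, 144.0, 147.0, 142.0, 138.0, 134.0, 129.0, 123.0, 121.0, 115.0, 108.0, 98.0, 92.0, 66.0, 161.0, 162.0, 164.0, 162.0]
front x,z [ 29.2 -16. ] pitch deg 3.3 res [-0.8  0.8 -0.8  1.4  1.  -0.3] tip x,z 134.0 -9.9
front x,z [ 29.  -16.4] pitch deg 2.9 res [-1.1  1.  -0.7  1.7  1.2 -0.4] tip x,z 133.9 -11.0
front x,z [ 28.9 -16.8] pitch deg 2.6 res [-1.3  1.2 -0.6  1.9  1.3 -0.5] tip x,z 133.8 -12.0
```

```bash
python3 pf.py 229 75.5 23 25.7 37.4;python3 pf.py 230 75.5 23 25.7 37.4; python3 t.py 459 -215 30 91.8 -2.5
```

```text
front x,z [ 29.5 -15. ] pitch deg -1.5 res [-0.   0.  -0.6  0.1  0.3  0. ] tip x,z 134.5 -17.7
front x,z [ 29.4 -15.4] pitch deg -1.6 res [-0.3  0.2 -0.5  0.3  0.5 -0.1] tip x,z 134.4 -18.4
now [ 457.8 -214.5   48.4] xang 91.8 pitch -10.4 zy -0.003 w 14.6
rows~1.1 [-3.8, 1.3, 18.0] [-0.003, -0.138, 0.0]
```

Now everything agrees: the probe is 1.5° nose-up in the tool, tip at tool (134.4, −18). Level it at tool pitch +1.5° and TCP z = 30.7.

```bash
python3 drive.py '[[-4,1.3,17,-0.003,-0.21,0,12],[-4,1.3,17,-0.003,-0.21,0,12],[-4,1.3,17,-0.003,-0.21,0,12],[-4,1.3,17,-0.003,-0.21,0,12],[-4,1.3,17,-0.003,-0.21,0,12]]'|tail -2
python3 drive.py '[[0,0,0,0,0,0,12],[0,0,0,0,0,0,12]]'|tail -4
python3 t.py 459 -215 30.7 91.8 1.5
```

```text
gripper_width: 14.8
grip_force: 60.4
eef_rot: [2.173, 2.24, -0.03]
contact_force: [-0.8, -1.0, -1.0]
gripper_width: 15.3
grip_force: 60.4
now [ 459.5 -216.4   31.1] xang 91.7 pitch 1.6 zy 0.0 w 15.3
rows~0.0 [1.4, -0.5, 0.3] [0.0, 0.002, -0.001]
```

```bash
python3 drive.py '[[10,-0.5,0,0,0,0,12],[18,-0.5,-0.3,0,0,0,12],[24,-0.5,-0.5,0,0,0,12],[28,-0.5,-0.6,0,0,0,12],[28,-0.5,-0.6,0,0,0,12]]'
python3 t.py 459 -187 30.7 91.8 1.5
```

```text
time_s: 24.03
tcp_pos: [457.5, -185.8, 30.9]
eef_rot: [2.172, 2.243, -0.03]
contact_force: [-0.3, 2.1, 2.5]
gripper_width: 14.6
grip_force: 60.8
now [ 457.5 -185.8   30.9] xang 91.8 pitch 1.5 zy -0.0 w 14.6
rows~0.0 [-1.2, 1.4, 0.3] [-0.0, 0.001, 0.001]
```

```bash
python3 drive.py '[[5,0,-0.1,0,0,0,12],[10,0,-0.2,0,0,0,12],[10,0,-0.2,0,0,0,12]]'
python3 t.py 458 -175 30.7 91.8 1.5
```

```text
time_s: 24.28
tcp_pos: [457.3, -176.3, 30.7]
eef_rot: [2.172, 2.242, -0.03]
contact_force: [-0.0, 0.7, 3.0]
gripper_width: 14.9
grip_force: 60.9
now [ 457.3 -176.3   30.7] xang 91.8 pitch 1.6 zy -0.0 w 14.9
rows~0.0 [1.3, 0.7, 0.0] [-0.0, 0.001, 0.0]
```

```bash
python3 drive.py '[[6,0,-0.2,0,0,0,12],[12,0,-0.4,0,0,0,12],[18,0,-0.5,0,0,0,12],[22,0,-0.6,0,0,0,12],[22,0,-0.6,0,0,0,12]]'
python3 drive.py '[[2,0,0,0,0,0,12],[4,0,-0.1,0,0,0,12],[4,0,-0.1,0,0,0,12]]'
```

```text
time_s: 24.7
tcp_pos: [456.2, -153.8, 30.5]
eef_rot: [2.173, 2.243, -0.03]
contact_force: [-0.1, 1.6, 2.7]
gripper_width: 14.7
grip_force: 60.9
time_s: 24.95
tcp_pos: [456.8, -152.7, 30.9]
eef_rot: [2.168, 2.243, -0.034]
contact_force: [-0.7, -5.7, 3.4]
gripper_width: 14.8
grip_force: 60.9
```

```bash
python3 drive.py '[[2,0,0,0,0,0,12],[3,0,0,0,0,0,12],[3,0,0,0,0,0,12]]'
python3 -c "
from h import *
im=wrist('w12');cv2.imwrite('pics/w12.png',im)"
```

```text
time_s: 25.2
tcp_pos: [457.4, -152.4, 31.2]
eef_rot: [2.162, 2.242, -0.038]
contact_force: [-2.3, -13.2, 2.7]
gripper_width: 14.6
grip_force: 60.9
```

View pics/w12.png

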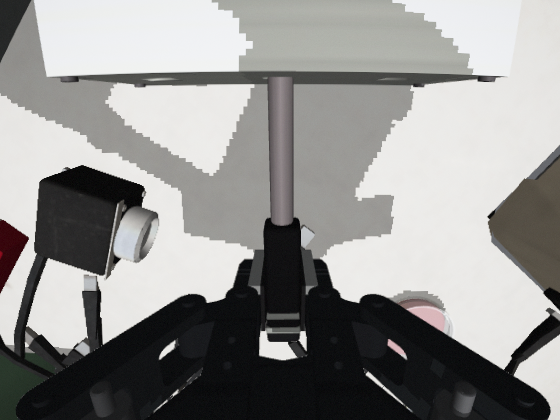

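Probe A is home: the shaft meets the front face and there is 13 N of resistance with no pin visible. Release, rise, return to the bin view.

```bash
python3 drive.py '[[-4,0,0,0,0,0,12],[-4,0,0,0,0,0,20],[-4,0,0,0,0,0,26],[-4,0,0,0,0,0,28],[-4,0,0,0,0,0,28]]'|tail -3
python3 drive.py '[[0,0,-40,0,0,0,28],[0,0,-80,0,0,0,28],[0,0,-120,0,0,0,28],[0,0,-160,0,0,0,28],[0,0,-180,0,0,0,28]]'|tail -2
python3 t.py 470 -320 200 -20 0
```

```text
contact_force: [-0.4, -0.0, -0.1]
gripper_width: 27.5
grip_force: 0.0
gripper_width: 27.9
grip_force: 0.0
now [ 458.2 -147.6  215.3] xang 91.8 pitch 1.8 zy 0.006 w 27.9
rows~3.9 [-43.0, 1.5, 5.2] [0.008, 0.004, 0.488]
rows~3.9 [-37.3, 21.6, 4.9] [0.008, 0.004, 0.488]
rows~3.9 [-22.8, 36.6, 4.5] [0.008, 0.004, 0.488]
rows~3.9 [-3.0, 43.1, 4.1] [0.008, 0.004, 0.488]
```

```bash
python3 drive.py '[[-43,1.5,5,0.008,0.004,0.488,32],[-43,1.5,5,0.008,0.004,0.488,32],[-43,1.5,5,0.008,0.004,0.488,32],[-43,1.5,5,0.008,0.004,0.488,32]]'|tail -1
python3 drive.py '[[-37,22,5,0.008,0.004,0.488,32],[-37,22,5,0.008,0.004,0.488,32],[-37,22,5,0.008,0.004,0.488,32],[-37,22,5,0.008,0.004,0.488,32]]'|tail -1
python3 drive.py '[[-23,37,5,0.008,0.004,0.488,32],[-23,37,5,0.008,0.004,0.488,32],[-23,37,5,0.008,0.004,0.488,32],[-23,37,5,0.008,0.004,0.488,32]]'|tail -1
python3 drive.py '[[-3,43,4,0.008,0.004,0.488,32],[-3,43,4,0.008,0.004,0.488,32],[-3,43,4,0.008,0.004,0.488,32],[-3,43,4,0.008,0.004,0.488,32],[-3,43,4,0.008,0.004,0.488,32]]'|tail -1
python3 drive.py '[[0,0,0,0,0,0,32],[0,0,0,0,0,0,32],[0,0,0,0,0,0,32]]'|tail -2
python3 t.py 470 -320 200 -20 0; python3 -c "
from h import *
im=wrist('w13');cv2.imwrite('pics/w13.png',cv2.resize(im,(800,600),interpolation=cv2.INTER_CUBIC))"
```

```text
grip_force: 0.0
grip_force: 0.0
grip_force: 0.0
grip_force: 0.0
gripper_width: 32.4
grip_force: 0.0
now [ 468.6 -319.5  194.4] xang -19.9 pitch 0.3 zy -0.001 w 32.4
rows~0.1 [1.4, -0.0, -5.6] [-0.001, 0.005, 0.001]
```

View pics/w13.png

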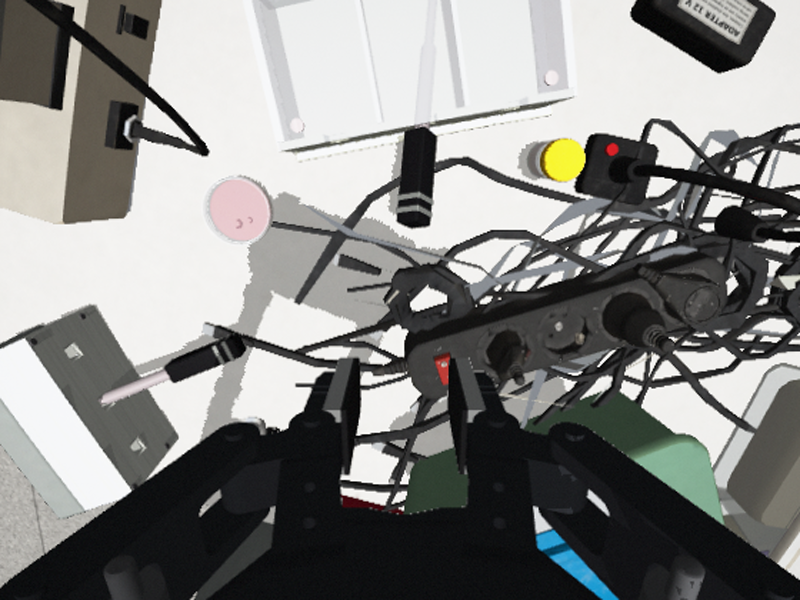

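This view (the 15th; I miscounted and am over the 14 limit by one, so from here I work from numbers only) shows probe A home in the middle well. Probe B's handle runs from (421,128) to (414,219).

```bash
python3 - <<'E'
from h import *
W=dict(np.load("w13.npz"));A=np.array;s=560/800
for n,p,z in(("Brear",(413.5,221),81.5),("Bfrt",(421,128),57),("Bshaft",(429,45),30),("w1",(73,350),45),("w3",(138,445),45),("dish",(240,209),14)):print(n,tri([(W,None,A(p)*s)],[500,-320],z)[0].round(1))
im=W["image"].astype(int).mean(2)
for v in(94,105,115,125,133):
    m=np.where(im[v,270:320]<60)[0]+270; print(v,m.min(),m.max())
print(im[84:94,295].astype(int).tolist(),im[140:168,289].astype(int).tolist())
E
```

```text
Brear [ 506.1 -339.4]
Bfrt [ 554.1 -361.8]
Bshaft [ 601.2 -384.7]
w1 [498.8 -62. ]
w3 [407.  -65.9]
dish [ 548.9 -220.2]
94 283 303
105 282 304
115 281 317
125 276 302
133 270 302
[231, 228, 170, 149, 141, 18, 24, 22, 23, 23] [22, 23, 22, 59, 133, 138, 137, 95, 21, 19, 18, 23, 20, 22, 18, 13, 13, 8, 14, 111, 222, 242, 242, 242, 242, 242, 242, 241]
```

```bash
python3 t.py 546.2 -357.7 110 -24 24.5
```

```text
now [ 468.7 -319.6  194.4] xang -19.9 pitch 0.3 zy -0.0 w 32.4
rows~3.4 [86.3, 9.4, 84.0] [0.015, -0.422, 0.07]
```

```bash
python3 drive.py '[[86,9.4,84,0.015,-0.422,0.07,34],[86,9.4,84,0.015,-0.422,0.07,34],[86,9.4,84,0.015,-0.422,0.07,34],[86,9.4,84,0.015,-0.422,0.07,34],[86,9.4,84,0.015,-0.422,0.07,34]]'|tail -2
python3 drive.py '[[0,0,0,0,0,0,34],[0,0,0,0,0,0,34],[0,0,0,0,0,0,34]]'|tail -2
python3 t.py 519.7 -345.9 46.5 -24 24.5; python3 - <<'E'
from h import *
im=wrist('w14').astype(int).mean(2)
for v in range(150,285,12):
    m=np.where(im[v,240:330]<45)[0]+240; g=np.split(m,np.where(np.diff(m)>2)[0]+1); print(v,[(int(a[0]),int(a[-1])) for a in g if len(a)>3])
E
```

```text
gripper_width: 33.9
grip_force: 0.0
gripper_width: 34.0
grip_force: 0.0
now [ 545.5 -358.   114.7] xang -24.1 pitch 24.1 zy 0.001 w 34.0
rows~1.8 [1.9, -0.6, 73.9] [0.0, -0.007, -0.002]
150 []
162 []
174 []
186 [(294, 297)]
198 [(243, 248), (268, 296)]
210 [(268, 296)]
222 [(253, 261), (268, 295), (314, 319)]
234 [(247, 255), (268, 295)]
246 [(240, 256), (268, 279), (286, 294), (304, 318)]
258 [(243, 249), (266, 309), (315, 322)]
270 [(240, 275), (307, 325)]
282 [(240, 249), (273, 328)]
```

Handle B is at columns 268–296, centred and parallel to the tool. Descend, grip and draw it out. Yaw isn't aligned to the slot, so pull along its own axis.

```bash
python3 drive.py '[[2,0,37,0,-0.007,0,34],[2,0,74,0,-0.007,0,34],[2,0,74,0,-0.007,0,34],[2,0,74,0,-0.007,0,34]]'|tail -5
python3 drive.py '[[0,0,0,0,0,0,24],[0,0,0,0,0,0,12],[0,0,0,0,0,0,12],[0,0,0,0,0,0,12],[0,0,0,0,0,0,12]]'|tail -5
python3 drive.py '[[-10,0,-1,0,0,0,12],[-20,0,-2,0,0,0,12],[-30,0,-3,0,0,0,12],[-40,0,-4,0,0,0,12]]'|tail -4
python3 drive.py '[[-15,0,-1,0,0,0,12],[-30,0,-1,0,0,0,12],[-50,0,-1,0,0,0,12],[-70,0,-1,0,0,0,12],[-80,0,-1,0,0,0,12]]'
python3 drive.py '[[0,0,0,0,0,0,12],[0,0,0,0,0,0,12]]'|tail -4
python3 - <<'E'
from h import *
wrist('w15');im=np.load('w15.npz')["image"].astype(int).mean(2)
print("front col",im[205:240,267:271].mean(1).round().astype(int).tolist());print("step col L",im[50:100,273].astype(int).tolist());print("step col R",im[50:100,292].astype(int).tolist())
for v in(5,40,90,150,205,236):print(v,im[v,260:306].astype(int).tolist())
E
python3 t.py 440 -240 140 91.8 0
```

```text
tcp_pos: [518.0, -345.4, 44.1]
eef_rot: [-2.917, 0.623, 0.644]
contact_force: [0.1, -0.4, 1.3]
gripper_width: 34.1
grip_force: 0.0
tcp_pos: [520.9, -347.3, 43.6]
eef_rot: [-2.92, 0.624, 0.638]
contact_force: [0.2, -0.8, 6.6]
gripper_width: 18.9
grip_force: 58.7
eef_rot: [-2.916, 0.623, 0.645]
contact_force: [0.1, -0.2, -0.3]
gripper_width: 19.1
grip_force: 58.5
time_s: 30.02
tcp_pos: [418.8, -300.8, 97.9]
eef_rot: [-2.915, 0.623, 0.649]
contact_force: [0.8, -0.5, -0.7]
gripper_width: 18.7
grip_force: 58.5
eef_rot: [-2.917, 0.623, 0.643]
contact_force: [0.3, -0.6, -0.0]
gripper_width: 18.8
grip_force: 58.5
front col [216, 48, 25, 27, 27, 22, 29, 46, 59, 64, 66, 65, 94, 133, 146, 85, 10, 8, 9, 9, 11, 13, 13, 15, 13, 14, 15, 15, 16, 16, 16, 15, 14, 16, 16]
step col L [160, 162, 163, 161, 161, 162, 159, 160, 160, 158, 159, 162, 161, 161, 162, 159, 159, 161, 162, 161, 161, 160, 160, 161, 161, 159, 108, 92, 95, 95, 96, 95, 93, 95, 95, 95, 94, 97, 95, 94, 94, 95, 96, 95, 94, 97, 95, 95, 98, 96]
step col R [120, 117, 118, 119, 117, 117, 115, 137, 138, 137, 137, 136, 137, 134, 134, 135, 136, 
[... 1063 characters left out ...]
64, 164, 161]
205 [242, 242, 242, 242, 242, 243, 242, 222, 216, 213, 212, 33, 122, 103, 111, 121, 131, 134, 139, 143, 145, 149, 154, 154, 150, 145, 141, 135, 134, 124, 117, 109, 101, 94, 70, 60, 63, 64, 68, 70, 72, 69, 69, 70, 70, 70]
236 [83, 18, 14, 15, 15, 13, 13, 13, 16, 13, 17, 16, 16, 19, 16, 14, 17, 15, 13, 16, 15, 13, 16, 13, 17, 17, 18, 20, 18, 14, 12, 12, 13, 13, 13, 12, 13, 12, 14, 11, 10, 15, 10, 13, 16, 47]
now [ 422.3 -302.8   96.7] xang -24.1 pitch 24.8 zy -0.0 w 18.6
rows~4.1 [-6.7, -16.1, -8.8] [-0.109, 0.068, -0.497]
rows~4.1 [2.2, -16.2, -10.8] [-0.109, 0.068, -0.497]
rows~4.1 [10.1, -11.8, -11.9] [-0.109, 0.068, -0.497]
rows~4.1 [15.0, -4.1, -11.9] [-0.109, 0.068, -0.497]
```

```bash
python3 drive.py '[[-7,-16,-9,-0.109,0.068,-0.497,12],[-7,-16,-9,-0.109,0.068,-0.497,12],[-7,-16,-9,-0.109,0.068,-0.497,12],[-7,-16,-9,-0.109,0.068,-0.497,12],[-7,-16,-9,-0.109,0.068,-0.497,12]]'|tail -2
python3 drive.py '[[2,-16,-11,-0.109,0.068,-0.497,12],[2,-16,-11,-0.109,0.068,-0.497,12],[2,-16,-11,-0.109,0.068,-0.497,12],[2,-16,-11,-0.109,0.068,-0.497,12],[2,-16,-11,-0.109,0.068,-0.497,12]]'|tail -2
python3 drive.py '[[10,-12,-12,-0.109,0.068,-0.497,12],[10,-12,-12,-0.109,0.068,-0.497,12],[10,-12,-12,-0.109,0.068,-0.497,12],[10,-12,-12,-0.109,0.068,-0.497,12],[10,-12,-12,-0.109,0.068,-0.497,12]]'|tail -2
python3 drive.py '[[15,-4,-12,-0.109,0.068,-0.497,12],[15,-4,-12,-0.109,0.068,-0.497,12],[15,-4,-12,-0.109,0.068,-0.497,12],[15,-4,-12,-0.109,0.068,-0.497,12],[15,-4,-12,-0.109,0.068,-0.497,12]]'|tail -2
python3 t.py 504.7 -225 60 92.2 1.5
```

```text
gripper_width: 18.8
grip_force: 58.6
gripper_width: 18.9
grip_force: 58.7
gripper_width: 18.9
grip_force: 58.7
gripper_width: 18.7
grip_force: 58.7
now [ 439.1 -240.6  140.7] xang 91.7 pitch -0.1 zy -0.003 w 18.7
rows~2.5 [13.5, 66.3, 80.5] [-0.003, -0.028, -0.009]
```

```bash
python3 drive.py '[[13.5,66,20,-0.003,-0.028,-0.009,12],[13.5,66,80,-0.003,-0.028,-0.009,12],[13.5,66,80,-0.003,-0.028,-0.009,12],[13.5,66,80,-0.003,-0.028,-0.009,12],[13.5,66,80,-0.003,-0.028,-0.009,12]]'|tail -2
python3 drive.py '[[0,0,0,0,0,0,12],[0,0,0,0,0,0,12],[0,0,0,0,0,0,12]]'|tail -2
python3 t.py 504.7 -217 28.7 92.2 1.5
python3 - <<'E'
from h import *
wrist('w16');im=np.load('w16.npz')["image"].astype(int).mean(2)
print("step L",im[64:90,273].astype(int).tolist());print("front",im[212:236,267:271].mean(1).astype(int).tolist())
for v in(3,40,90,205,236):print(v,im[v,260:306].astype(int).tolist())
E
```

```text
gripper_width: 18.8
grip_force: 58.8
gripper_width: 18.8
grip_force: 58.8
now [ 505.3 -225.1   62.5] xang 92.3 pitch 1.7 zy 0.003 w 18.8
rows~0.8 [9.1, -0.3, 33.5] [0.003, 0.003, 0.002]
step L [241, 230, 183, 184, 184, 184, 170, 165, 162, 165, 163, 164, 110, 88, 89, 89, 89, 90, 87, 89, 89, 89, 88, 89, 89, 90]
front [163, 162, 163, 163, 164, 163, 158, 122, 51, 9, 7, 8, 10, 12, 11, 12, 14, 13, 15, 14, 14, 14, 14, 14]
3 [159, 159, 160, 159, 160, 159, 159, 160, 159, 214, 234, 233, 237, 239, 239, 239, 156, 96, 103, 118, 124, 131, 138, 144, 147, 145, 143, 135, 125, 119, 112, 101, 155, 239, 237, 238, 238, 238, 239, 239, 238, 239, 239, 239, 239, 239]
40 [240, 240, 241, 241, 206, 162, 161, 163, 163, 163, 163, 161, 160, 162, 162, 162, 98, 97, 108, 120, 130, 138, 147, 156, 156, 151, 143, 135, 126, 116, 105, 100, 123, 162, 161, 162, 161, 161, 162, 162, 163, 164, 164, 164, 164, 163]
90 [190, 163, 163, 164, 165, 166, 163, 166, 164, 165, 164, 116, 86, 90, 99, 109, 117, 121, 126, 129, 132, 134, 139, 140, 141, 137, 138, 135, 136, 136, 129, 124, 118, 113, 108, 96, 93, 165, 163, 162, 163, 164, 164, 164, 163, 162]
205 [166, 166, 166, 163, 165, 164, 165, 163, 164, 164, 165, 165, 92, 97, 104, 115, 126, 131, 134, 135, 136, 138, 139, 142, 139, 136, 135, 131, 131, 124, 116, 108, 102, 93, 70, 164, 167, 164, 166, 165, 165, 165, 165, 165, 163, 165]
236 [80, 17, 15, 15, 14, 13, 13, 15, 12, 16, 12, 16, 14, 13, 14, 12, 14, 16, 15, 13, 16, 14, 15, 15, 17, 17, 16, 20, 17, 16, 13, 11, 11, 11, 14, 15, 14, 15, 13, 12, 13, 13, 13, 9, 14, 47]
```

```bash
python3 drive.py '[[9,-1,16,0.003,0.003,0.005,12],[9,-1,32,0.003,0.003,0.005,12],[9,-1,32,0.003,0.003,0.005,12],[9,-1,32,0.003,0.003,0.005,12],[9,-1,32,0.003,0.003,0.005,12]]'|tail -3
python3 t.py 504.2 -215 30.3 92 1.5
```

```text
contact_force: [-0.4, 0.1, -0.3]
gripper_width: 18.7
grip_force: 58.8
now [ 504.  -216.8   29.7] xang 92.1 pitch 1.4 zy -0.001 w 18.7
rows~0.0 [1.8, 0.3, -0.7] [-0.001, -0.001, 0.002]
```

```bash
python3 drive.py '[[10,0,-1,0,0,0,12],[18,0,-1.2,0,0,0,12],[22,0,-1.4,0,0,0,12],[26,0,-1.5,0,0,0,12],[26,0,-1.5,0,0,0,12]]'|tail -5
python3 drive.py '[[4,0,-0.1,0,0,0,12],[8,0,-0.2,0,0,0,12],[8,0,-0.2,0,0,0,12]]'|tail -5
```

```text
tcp_pos: [502.3, -188.9, 29.6]
eef_rot: [2.168, 2.252, -0.029]
contact_force: [-0.6, -0.6, -0.3]
gripper_width: 18.8
grip_force: 58.9
tcp_pos: [501.9, -181.4, 29.3]
eef_rot: [2.169, 2.252, -0.029]
contact_force: [-0.7, 0.2, -0.2]
gripper_width: 19.4
grip_force: 58.9
```

```bash
python3 drive.py '[[6,0,-0.2,0,0,0,12],[12,0,-0.3,0,0,0,12],[18,0,-0.5,0,0,0,12],[24,0,-0.6,0,0,0,12],[24,0,-0.6,0,0,0,12]]'|tail -5
python3 drive.py '[[2,0,0,0,0,0,12],[4,0,-0.1,0,0,0,12],[6,0,-0.1,0,0,0,12],[6,0,-0.1,0,0,0,12]]'|tail -5
```

```text
tcp_pos: [500.7, -156.7, 29.3]
eef_rot: [2.169, 2.253, -0.029]
contact_force: [0.2, 0.6, -0.1]
gripper_width: 19.3
grip_force: 58.9
tcp_pos: [500.9, -151.9, 29.4]
eef_rot: [2.169, 2.251, -0.029]
contact_force: [-0.6, 0.1, 0.1]
gripper_width: 18.3
grip_force: 58.9
```

```bash
python3 drive.py '[[2,0,0,0,0,0,12],[4,0,-0.1,0,0,0,12],[4,0,-0.1,0,0,0,12]]'|tail -5
python3 drive.py '[[2,0,0,0,0,0,12],[3,0,-0.1,0,0,0,12],[3,0,-0.1,0,0,0,12]]'|tail -5
```

```text
tcp_pos: [501.8, -150.9, 29.9]
eef_rot: [2.163, 2.25, -0.033]
contact_force: [-1.0, -7.8, 0.1]
gripper_width: 18.9
grip_force: 58.8
tcp_pos: [502.5, -150.5, 30.4]
eef_rot: [2.158, 2.249, -0.036]
contact_force: [-1.5, -16.0, -0.2]
gripper_width: 18.9
grip_force: 58.9
```

Probe B is home: 16 N of resistance, TCP stalled at y = −150.5, matching the prediction. Release and go to the lever.

```bash
python3 drive.py '[[-5,0,0,0,0,0,12],[-5,0,0,0,0,0,22],[-5,0,0,0,0,0,28],[-5,0,0,0,0,0,29],[-5,0,0,0,0,0,29]]'|tail -3
python3 drive.py '[[0,0,-40,0,0,0,29],[0,0,-80,0,0,0,29],[0,0,-120,0,0,0,29],[0,0,-160,0,0,0,29],[0,0,-180,0,0,0,29]]'|tail -3
python3 drive.py '[[0,0,0,0,0,0,2],[0,0,0,0,0,0,2],[0,0,0,0,0,0,2]]'|tail -3
python3 t.py 491 -5 190 91.8 0
python3 - <<'E'
from h import *
W=wrist('w17')
E
```

```text
contact_force: [0.2, -0.0, -0.2]
gripper_width: 29.0
grip_force: 0.0
contact_force: [0.9, -0.5, 0.3]
gripper_width: 28.9
grip_force: 0.0
contact_force: [-0.9, 0.7, -0.3]
gripper_width: 1.8
grip_force: 0.0
now [ 500.2 -145.1  208.2] xang 92.1 pitch 1.3 zy -0.005 w 1.8
rows~3.4 [140.7, -3.9, 15.0] [-0.005, 0.023, 0.006]
```

```bash
python3 - <<'E'
from h import *
W=dict(np.load("w17.npz"));im=W["image"].astype(int).mean(2)
for n,wx,wy in(("A well2",453.4,-59.5),("B well1",499.4,-58.1)):
    for off in(-5,0,5):
        s=np.arange(-10,135,3.);P=np.c_[wx+off+.031*s,wy-s,np.full(len(s),53.)]
        uv=proj(W,P).round().astype(int);v=[int(im[y,x]) if 0<=y<420 and 0<=x<560 else -1 for x,y in uv]
        print(n,off,list(zip(s.astype(int).tolist(),v)))
E
python3 drive.py '[[140,-4,15,-0.005,0.023,0.006,2],[140,-4,15,-0.005,0.023,0.006,2],[140,-4,15,-0.005,0.023,0.006,2],[140,-4,15,-0.005,0.023,0.006,2],[140,-4,15,-0.005,0.023,0.006,2]]'|tail -2
python3 drive.py '[[0,0,40,0,0,0,2],[0,0,60,0,0,0,2],[0,0,60,0,0,0,2],[0,0,60,0,0,0,2]]'|tail -4
python3 t.py 491 -5 106 91.8 0
```

```text
A well2 -5 [(-10, 248), (-7, 248), (-4, 248), (-1, 248), (2, 248), (5, 240), (8, 240), (11, 242), (14, 241), (17, 241), (20, 241), (23, 241), (26, 161), (29, 165), (32, 166), (35, 165), (38, 163), (41, 173), (44, 241), (47, 239), (50, 241), (53, 241), (56, 241), (59, 241), (62, 151), (65, 48), (68, 72), (71, 20), (74, 33), (77, 27), (80, 42), (83, 53), (86, 66), (89, 85), (92, 110), (95, 40), (98, 45), (101, 58), (104, 141), (107, 40), (110, 83), (113, 168), (116, 146), (119, 181), (122, 240), (125, 241), (128, 241), (131, 240), (134, 240)]
A well2 0 [(-10, 248), (-7, 248), (-4, 248), (-1, 248), (2, 248), (5, 215), (8, 213), (11, 214), (14, 211), (17, 226), (20, 223), (23, 221), (26, 218), (29, 218), (32, 216), (35, 214), (38, 126), (41, 125), (44, 134), (47, 133), (50, 132), (53, 128), (56, 130), (59, 126), (62, 27), (65, 22), (68, 21), (71, 20), (74, 38), (77, 38), (80, 39), (83, 36), (86, 37), (89, 36), (92, 35), (95, 34), (98, 35), (101, 35), (104, 128), (107, 66), (110, 42), (113, 141), (116, 33), (119, 126), (122, 239), (125, 241), (128, 240), (131, 240), (134, 240)]
A well2 5 
[... 1698 characters left out ...]
 (11, 166), (14, 164), (17, 164), (20, 164), (23, 163), (26, 162), (29, 164), (32, 163), (35, 164), (38, 162), (41, 164), (44, 163), (47, 163), (50, 166), (53, 165), (56, 163), (59, 151), (62, 12), (65, 9), (68, 15), (71, 12), (74, 15), (77, 8), (80, 12), (83, 14), (86, 13), (89, 16), (92, 20), (95, 20), (98, 14), (101, 76), (104, 53), (107, 37), (110, 102), (113, 19), (116, 169), (119, 242), (122, 241), (125, 241), (128, 241), (131, 240), (134, 240)]
gripper_width: 2.2
grip_force: 0.0
eef_rot: [-2.187, -2.254, 0.003]
contact_force: [-0.4, 0.0, 0.3]
gripper_width: 2.3
grip_force: 0.0
now [491.   -7.  129.5] xang 91.7 pitch 0.0 zy -0.002 w 2.3
rows~0.6 [2.0, 0.1, 23.5] [-0.002, 0.001, -0.001]
```

Both handles span 60–120 mm from the face, so the probes are home. Before throwing the lever, check numerically that all three plugs are in the tray.

```bash
python3 - <<'E'
from h import *
wrist('w18');W=dict(np.load("w18.npz"));im=cv2.GaussianBlur(W["image"],(3,3),0).astype(int).mean(2)
c,s=np.cos(.26),np.sin(.26)
for y in range(72,-73,-5):
    r=""
    for x in range(-52,53,3):
        P=np.array([[605.4+c*x-s*y,101.6+s*x+c*y,15.]]);u,v=proj(W,P)[0].round().astype(int)
        g=im[v,u] if 0<=u<560 and 0<=v<420 else -1
        r+="?" if g<0 else "#" if g<80 else "+" if g<150 else "-" if g<205 else "."
    print(f"{y:4d} {r}")
E
```

```text
72 ???????????????????????????????????
  67 .??????????????????????????????????
  62 .........??????????????????????????
  57 .................??????????????????
  52 ...-#.+++++--++++--+++++++?????????
  47 ...+#.......................##+....
  42 ...-#.......................+#+....
  37 ...+#................++.....+#+....
  32 ...+#-..............++-.....##+....
  27 ...+#..............-++-.....+#+....
  22 ...+#..............++-...-+-+#+....
  17 ...+#.....-+-.....-++-...#+++#+....
  12 ...+#.....++-...+##--+-.-+--+#+....
   7 ...+#.....+--...##+-----++-.+#+....
   2 ...-+....-+-...+##-----++-..+#+....
  -3 ...-#....-+-..-##++##++--+..+#+....
  -8 ...-#..-++++..-+##+---+-----+#+....
 -13 ...-#..##-----.....###-----.+#+....
 -18 ...+#-.##-----....-##+##+--.+#+....
 -23 ...+#--#+-----....-###+--+-.+#+....
 -28 ...++.+#+--++-........-.....+#+....
 -33 ...++...--++-...............+#+....
 -38 ...+#.......................+#+....
 -43 ...+#-......................+#+....
 -48 ...+#-......................+#+....
 -53 ...-#.....-..-.-..------.-.-+#+....
 -58 ....+.........................-....
 -63 ...................................
 -68 ...................................
```

All three plugs are within the tray walls. Throw the lever.

```bash
python3 drive.py '[[0,0,22,0,0,0,2],[0,0,22,0,0,0,2],[12,0,22,0,0,0,2],[20,0,22,0,0,0,2]]'|tail -5
python3 drive.py '[[8,0,0,0,0,0,2],[16,0,0,0,0,0,2],[24,0,0,0,0,0,2],[32,0,0,0,0,0,2],[40,0,0,0,0,0,2]]'|tail -5
python3 drive.py '[[6,0,0,0,0,0,2],[12,0,0,0,0,0,2],[12,0,0,0,0,0,2]]'|tail -5
```

```text
tcp_pos: [492.4, 14.0, 110.4]
eef_rot: [2.186, 2.251, 0.004]
contact_force: [-0.8, -0.5, -0.2]
gripper_width: 1.9
grip_force: 0.0
tcp_pos: [490.5, 54.5, 109.3]
eef_rot: [2.184, 2.254, 0.003]
contact_force: [0.5, -1.7, -1.8]
gripper_width: 1.8
grip_force: 0.9
tcp_pos: [490.2, 59.9, 109.1]
eef_rot: [2.171, 2.254, -0.014]
contact_force: [0.5, -20.6, 1.5]
gripper_width: 2.2
grip_force: 10.1
```

The lever has reached its stop (20 N at y = 60; ball travel 46 mm ≈ 0.96 rad). Retreat and check that it stayed.

```bash
python3 drive.py '[[-20,0,0,0,0,0,2],[-45,0,0,0,0,0,2],[-70,0,0,0,0,0,2],[-80,0,-40,0,0,0,2],[-80,0,-80,0,0,0,2]]'|tail -5
python3 drive.py '[[-40,0,-20,0,0,0,2],[-80,0,-60,0,0,0,2],[-80,0,-100,0,0,0,2],[-80,0,-100,0,0,0,2]]'|tail -4
python3 drive.py '[[0,0,0,0,0,0,2],[0,0,0,0,0,0,2],[0,0,0,0,0,0,2],[0,0,0,0,0,0,2]]'|tail -4
python3 - <<'E'
from h import *
S=dict(np.load("scene_cal.npz"))
a=wrist('w19');W=dict(np.load("w19.npz"));im=W["image"].astype(int).mean(2)
for n,P in(("front",[490,38,118]),("back",[490,85,118])):
    u,v=proj(W,np.array([P],float))[0].round().astype(int);print(n,u,v,im[max(v-3,0):v+4,max(u-3,0):u+4].mean() if 0<=v<420 else None)
E
```

```text
tcp_pos: [490.3, -15.4, 187.6]
eef_rot: [-2.187, -2.25, 0.005]
contact_force: [0.8, -0.4, 0.1]
gripper_width: 2.1
grip_force: 0.0
eef_rot: [2.182, 2.246, 0.008]
contact_force: [0.8, 0.3, 0.8]
gripper_width: 2.3
grip_force: 0.0
eef_rot: [-2.185, -2.256, 0.0]
contact_force: [0.2, -0.0, 0.2]
gripper_width: 2.3
grip_force: 0.0
front 283 52 132.59183673469389
back 285 -3 None
```

```bash
python3 - <<'E'
from h import *
im=np.load("w19.npz")["image"].astype(int).mean(2);print(im[0:60:4,285].astype(int).tolist(),status.get_obs()["time_s"])
print(bot.close_job())
E
```

```text
[28, 20, 17, 13, 51, 115, 113, 114, 112, 110, 104, 87, 69, 173, 190] 39.0167
the job is handed in; nothing more can be done
None
```

I handed the job in at 39 s, but no verdict came back. By my measurements, all three plugs are in the tray, both probes present (slot 1 was empty) are fully home in wells 1 and 2, and the start lever is thrown to the back; I kept clear of the vial and dish. I viewed 15 pictures, one over the limit of 14.

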